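# Turn the instrument's keypad board face up in the rework frame and lock it

### The job

The photometer's keypad board hangs face down in the rework frame, and one of the three containers stands where the board's grip rail has to come down. Stand that container upright on the empty white spill tray, then swing the board over by its rail about its long axis until it lies level with the display and keys upward, and only then turn the frame's lock knob clockwise to its stop. Leave everything else where it is, with no container knocked over.

Things in the scene. Friction and masses are not known exactly. Their poses are not given: they have to be found in the camera images.
- frame: Fixed rework frame. Origin: centre of the underside of its base plate, on the bench; z up. Base plate 90 (x) x 400 (y) x 10 mm, steel. Two aluminium posts, 26 x 16 mm, at y = +175 and -175 mm, 140 mm high. The board's pivot line runs along the frame's y at x = 0, z = 120 mm. The post at +y carries a 40 x 30 mm clamp block up to z = 155 mm with the lock knob on top (knob top at z = 195 mm).
- panel (a joint): Angle of the board about the pivot line, rad: 0 = level, face up, rail on the frame's +x side; pi/2 = on edge, rail straight up; pi = level, face down, rail on the frame's -x side. The rail's centre line is at frame x = 90 cos(angle), z = 120 + 90 sin(angle) mm. Travel -0.25 to 3.3, so there is no stop at level; starts at 1.9 to 3.0. The pivot is stiff (about 0.22 N m, 2.5 N at the rail) and the board stays where it is left.
- panel_face (a point): Centre of the board, on the pivot line; turns with it: z points out of the face (display and keys), x towards the grip rail, y along the pivot line. Board 84 (x) x 242 (y) x 6 mm, green; black display (10 mm high) and white key block on the face, back nearly flat. Aluminium end bars 8 mm wide at y = +-125 mm reach from x = -45 mm to the rail. Nothing sweeps wider than 45 mm from the pivot line on the side without the rail.
- panel_rail (a point): Middle of the grip rail: a round steel bar of 10 mm diameter, 240 mm free length along y, 90 mm from the pivot line, with an open gap of 43 mm between rail and board. It can turn between the fingers that hold it.
- lock (a joint): Lock knob on the +y post, vertical axis, rad: 0 = fully loose, grows as it turns clockwise seen from above; stop at 1.5; locked from 1.3 on. Starts at 0 to 0.35, stiff (about 0.06 N m).
- lock_grip (a point): Where to grip the lock knob: on its axis, 182 mm above the bench. A black upright bar grip 44 mm long, 14 mm thick, reaching 12 mm below and 13 mm above this point. The point's x axis runs along the bar; with lock at 0 it is along the frame's x.
- bottle: White plastic bottle, 168 mm high, origin at the centre of its underside. Body 56 mm diameter up to 128 mm, tapering to a 30 mm diameter neck and cap from 140 to 168 mm. 0.2 to 0.45 kg. Any of bottle, jar, canister may be the one in the way: standing on the bench close to the frame on its +x side, 85 to 105 mm from the pivot line, y between -40 and 40 mm in the frame. The other two stand 0.75 to 0.82 m from the robot.
- jar: Amber jar with black lid, origin at the centre of its underside; body 58 mm diameter up to 120 mm, lid 62 mm diameter from 120 to 144 mm. 0.2 to 0.45 kg.
- canister: Bare aluminium canister, origin at the centre of its underside; 50 mm diameter up to 150 mm, a 42 mm diameter lid on top to 158 mm. 0.2 to 0.45 kg.
- tray: Fixed shallow white spill tray, empty, to the left or right of the frame. 200 (x) x 140 (y) mm outside, walls 4 mm thick and 18 mm high, floor about 4 mm thick. Origin at the centre of its underside.
- stirrer: Bystander, fixed: white magnetic stirrer 160 x 130 mm, 61 mm high, on the side of the frame away from the tray. Origin under its centre.
- screwdriver: Bystander: grey screwdriver, about 160 mm long, lying along the frame's -x side, 85 to 100 mm from the pivot line.
- tipbox: Bystander: clear open pipette-tip box 85 x 120 x 50 mm, right of the robot's front. Origin under its centre.
- beaker: Bystander: small white beaker, 66 mm diameter, 80 mm high, left of the robot's front. Origin under its centre.
- meter: Bystander: blue handheld meter 170 x 85 x 32 mm lying beyond the frame. Origin under its centre.
- cuvettebox: Bystander: cardboard box 100 x 60 x 35 mm beyond the frame. Origin under its centre.
Things that resemble listed ones, but are neither listed nor needed, are in the scene too. Leave any green or red look-alike of the canister alone.

How it is judged:
By the outcome, as a careful person would: the job done as asked, in the order asked, and still so for the second after the job is handed in, with the robot touching nothing.
It also fails if it takes over 67 s, if anything falls off the work surface, if the arm or the gripper's body presses on something with over 40 N, if the wrist force passes 120 N, or if a joint passes its speed limit or range.

### The arm

A 6-joint arm with a two-finger parallel gripper is mounted at the origin on the work surface. World frame = base frame: x ahead of the robot, y to its left, z up, the work surface at z = 0. Lengths are in m, angles in degrees, forces in N, time in s.
With the tool pointing down it reaches from about 0.375 to 0.9 m from the base axis. Payload 3.1 kg.
Tool frame: the origin (TCP) lies at the very end of the fingers, on their centre line; the grasp point (between the pads) lies 19 mm behind it (bot.grip_point_offset is the distance from the TCP to the grasp point, in m); z points along the fingers, x is the direction in which the jaws open and shut, and the axes are right-handed (so a half turn about z gives the same grasp; the last joint's range is limited). The gripper opens to 87 mm and grips with 3 to 60 N. Pads are 19 mm wide; open, the fingers measure 117 mm over their backs; the gripper's body (75 mm by 190 mm) begins 51 mm behind the grasp point.
Start: joints at [-10.227, 30.224, 82.088, -0, 67.689, -10.227], TCP at [0.625, 0, 0.223] pointing down, gripper open.
Joint ranges: [-176.69, 176.69], [-43.24, 126.21], [12.49, 139.97], [-82, 262], [0, 151.66], [-163.58, 163.58]. Speed limits (degrees/s): [159.86, 159.86, 180, 180, 180, 180].

### API

Orientations are given as a 3x3 rotation matrix whose columns are the frame's x, y, z axes.
In Python, from rig import bot, capture, recognise, place_of gives the robot as it stands.
- The arm moves only by the tool send_rows, never from a script. Its argument "motion" is a list of rows, each a list of 2 entries, a list of its own where there are three numbers: the shift along the tool's x, y, z in mm, then the turn about the tool's z in rad. A call has exactly 5 rows; each row shifts and turns the pose as measured when the row begins, along the tool's axes as they then stand; what a row does not reach is not made up. A row lasts 1/12 s, in which the tool goes at most 41.7 mm and 7.16 degrees, less where a joint would pass 70% of its speed; a pose out of reach is approached as far as the arm can. A call with a gripper value outside its range is refused whole. "gripper" is the closure, from 0 (fully open) to 1 (shut), set as the call begins (left out, the last holds). The fingers move at their own pace and stop on an object; the grip force is fixed at half the most. Time passes only in rows, so rows that do not move let the fingers close, or fill a call up. It gives the time, the measured TCP pose, the force and the opening at its end, in the units of the state.
- bot.read_state(): the state, without advancing time (a new reading comes with each control period).
- capture(name): name is "scene" or "side" or "wrist"; returns a dict with "image" (420x560x3 uint8, blue, green, red), "fx", "fy", "cx", "cy" (pixels), "rvec" (rotation vector, rad) and "tvec" (3), from world to camera coordinates, as OpenCV has them. Camera axes: x right, y down, z forward; pixel columns grow to the right and rows downward; lengths in m; the calibration is good to about 2 mm. A picture is of the moment at which its call begins. There is no depth.
- bot.hand_in(): hands the job in, once; it reports no verdict.
Trained networks look in the newest picture that a camera, given by its name, has taken for a name from the list of things; names that differ only in an ending like _2 or _b are one class to them, and where a whole thing is asked for, a point or a joint stands for the part that bears it (a point fixed in the world has none). Each returns a list of dicts, best first, with "p" (0 to 1); they miss things now and then, are a little off and sometimes report something else, mostly with a low value. They report only what shows in the picture. A call takes as long as a camera call. They do not tell look-alikes from the thing itself.
- recognise(camera, target): "xy" ([column, row] in pixels, amid what is visible of it).
- place_of(camera, target): "xy" ([column, row] in pixels: a listed point, or the origin of a listed thing).
The state is a dict: "time_s": time; "joint_positions": joint angles; "qvel": joint speeds; "tau": joint torques, N m; "position": TCP position; "tcp_rot": TCP orientation; "force": force on the tool from outside, world axes, zero at the start; "moment": the same for the moment, N m; "opening": opening from 0.0 (shut) to 1.0 (fully open).
Only numpy, scipy, OpenCV 4.12 (cv2) and the standard library are available. Lean on these libraries where they do the work, as an engineer would, in place of code of your own. Each camera call takes 0.05 s, during which the arm holds its last target.

## Working session

There is one attempt and no reset: what is moved stays moved. The work goes in short steps, Python scripts to look and compute and a tool call to move; the robot and the scene stay as the last step left them, time stands still between calls to the robot, and variables do not carry over. Pictures are saved under pics/ and viewed, and the job is handed in when it is done.

Besides the shell and the picture viewer there is one more tool, called after "Call:" as name(argument=value, ...) on one line, values as JSON. send_rows: Moves the arm, as the interface text tells. Its arguments: {"type":"object","properties":{"motion":{"type":"array","items":{"type":"array"}},"gripper":{"type":"number"}},"required":["motion"]}

```bash
ls; mkdir -p pics; python3 - <<'E'
from rig import bot,capture
import cv2
s=bot.read_state();print(s['time_s'],s['position'],s['tcp_rot'],s['opening'])
for n in("scene","side","wrist"):
    c=capture(n);cv2.imwrite(f"pics/{n}0.png",c["image"]);print(n,c["fx"],c["rvec"],c["tvec"])
E
```

```text
pics
0.0 [6.24264290e-01 1.38361760e-04 2.21596488e-01] [[ 9.99997770e-01 -2.84616014e-05 -2.11185607e-03]
 [-2.77659282e-05 -9.99999945e-01  3.29441780e-04]
 [-2.11186533e-03 -3.29382408e-04 -9.99997716e-01]] 0.9998527180267033
scene 385.75023662841204 [ 2.21058458  0.97102764 -0.38625402] [-0.38836625 -0.22457788  1.31557006]
side 397.3404357280895 [ 2.41865802 -0.62873229  0.19976842] [-0.49063477  0.30148033  0.87701956]
wrist 305.01341567895497 [-2.84849658e+00 -6.33701763e-04  2.51066293e-03] [-0.62482242 -0.03502238  0.39091377]
```

View pics/scene0.png

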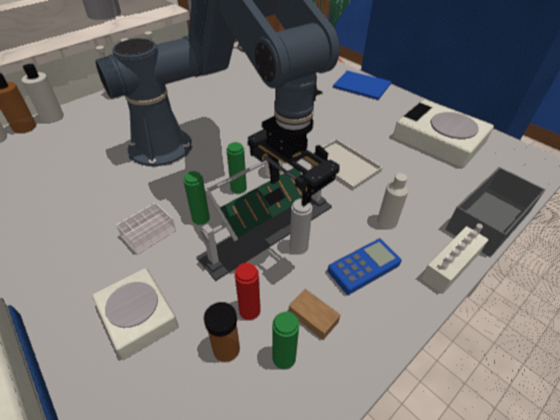

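View pics/side0.png

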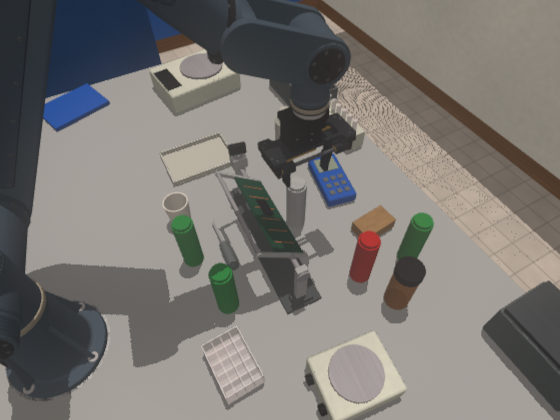

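View pics/wrist0.png

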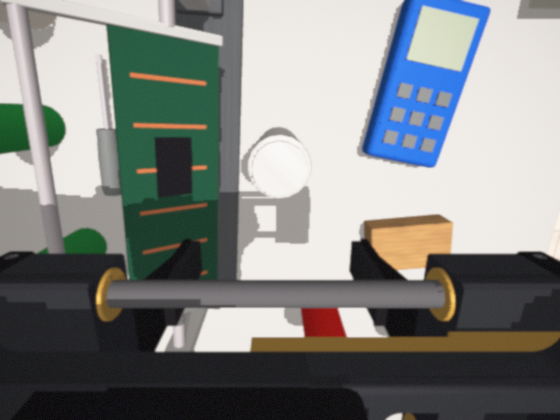

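```bash
cat > h.py <<'E'
import numpy as np,cv2
from rig import bot,capture,recognise,place_of
def cam(n):
    c=capture(n);R=cv2.Rodrigues(np.array(c["rvec"],float))[0];t=np.array(c["tvec"],float).ravel()
    c["R"]=R;c["t"]=t;c["o"]=-R.T@t;return c
def ray(c,xy):
    return c["R"].T@np.array([(xy[0]-c["cx"])/c["fx"],(xy[1]-c["cy"])/c["fy"],1.])
def atz(c,xy,z):
    d=ray(c,xy);return c["o"]+d*(z-c["o"][2])/d[2]
def tri(obs):
    A=np.zeros((3,3));b=np.zeros(3)
    for c,xy in obs:
        d=ray(c,xy);d/=np.linalg.norm(d);P=np.eye(3)-np.outer(d,d);A+=P;b+=P@c["o"]
    p=np.linalg.solve(A,b)
    return p,[np.linalg.norm(proj(c,p)-xy) for c,xy in obs]
def proj(c,p):
    q=c["R"]@np.asarray(p)+c["t"];return np.array([c["fx"]*q[0]/q[2]+c["cx"],c["fy"]*q[1]/q[2]+c["cy"]])
E
python3 - <<'E'
from h import *
C={n:cam(n) for n in("scene","side","wrist")}
zs=dict(frame=0,panel_face=None,panel_rail=None,lock_grip=.182,bottle=0,jar=0,canister=0,tray=0,stirrer=0,screwdriver=.01,tipbox=0,beaker=0,meter=0,cuvettebox=0)
for k,z in zs.items():
    for n in ("scene","side"):
        r=place_of(n,k)
        for q in r[:4]:
            if q['p']<.15: continue
            print(k,n,round(q['p'],2),np.round(q['xy'],1),(np.round(atz(C[n],q['xy'],z),3)[:2] if z is not None else ''))
E
```

```text
frame scene 0.9 [268.1 227.3] [0.523 0.026]
frame side 0.86 [265.4 244.7] [0.522 0.011]
panel_face scene 0.94 [270.3 199.1] 
panel_face side 0.84 [268.6 213.4] 
panel_rail scene 0.7 [249.3 170.5] 
panel_rail side 0.77 [236.2 208.7] 
lock_grip scene 0.68 [320.3 151. ] [0.539 0.197]
lock_grip side 0.56 [237.7 148.6] [0.545 0.19 ]
bottle scene 0.67 [386.4 220.7] [0.729 0.287]
jar scene 0.79 [225.8 348.2] [ 0.718 -0.271]
jar scene 0.28 [269.5 228.2] [0.528 0.027]
jar side 0.67 [395.2 297.4] [ 0.721 -0.269]
canister scene 0.97 [249.2 310.4] [ 0.683 -0.177]
canister scene 0.86 [239.9 188.4] [0.348 0.068]
canister scene 0.73 [200.9 219.7] [ 0.375 -0.094]
canister scene 0.65 [299.3 247.6] [0.631 0.039]
canister side 0.97 [293.2 221.2] [0.622 0.041]
canister side 0.95 [225.7 306.5] [ 0.361 -0.094]
canister side 0.67 [358.7 276. ] [ 0.679 -0.181]
canister side 0.64 [193.1 258.6] [0.342 0.064]
tray scene 0.92 [343.1 167.4] [0.495 0.376]
tray scene 0.61 [365.3 270.3] [0.794 0.109]
tray side 0.56 [195.7 158.4] [0.48  0.396]
stirrer scene 0.93 [135.7 316.1] [ 0.519 -0.376]
stirrer side 0.56 [349.4 378.7] [ 0.521 -0.367]
screwdriver side 0.77 [222.3 245.3] [0.421 0.058]
tipbox scene 0.98 [148.9 230.9] [ 0.313 -0.222]
tipbox side 0.74 [330.  183.5] [0.784 0.106]
tipbox side 0.62 [233.2 366.8] [ 0.319 -0.227]
beaker scene 0.62 [273.1 169.7] [0.352 0.202]
beaker scene 0.61 [363.8 273.6] [0.797 0.099]
beaker side 0.67 [182.9 220.9] [0.361 0.189]
meter scene 0.73 [361.4 269.5] [0.785 0.104]
meter side 0.58 [329.4 180.8] [0.788 0.116]
cuvettebox scene 0.57 [316.7 318.1] [ 0.801 -0.076]
cuvettebox side 0.89 [373.3 227.5] [ 0.798 -0.082]
```

```bash
python3 - <<'E'
from h import *
C={n:cam(n) for n in("scene","side","wrist")}
for k in ("frame","panel_face","panel_rail","lock_grip","canister","tray"):
    obs=[]
    for n in C:
        r=place_of(n,k)
        for q in r[:4]: print(k,n,round(q['p'],2),np.round(q['xy'],1))
        if k!="canister" and r and n!="wrist": obs.append((C[n],np.array(r[0]['xy'])))
    if len(obs)>1: p,e=tri(obs);print('  TRI',p.round(4),np.round(e,1))
S=C["scene"];V=C["side"]
# crops
for n,(x,y,w,h),nm in(("scene",(180,110,200,170),"a"),("side",(180,130,170,190),"b")):
    im=C[n]["image"][y:y+h,x:x+w];cv2.imwrite(f"pics/crop_{nm}.png",cv2.resize(im,None,fx=3,fy=3,interpolation=cv2.INTER_CUBIC))
E
```

```text
frame scene 0.97 [271.7 226.5]
frame scene 0.41 [138.5 313.9]
frame side 0.82 [268.6 244.6]
frame wrist 0.88 [202.7 165.4]
  TRI [ 0.5309  0.0218 -0.0006] [4.4 4.6]
panel_face scene 0.7 [267.6 200. ]
panel_face scene 0.39 [364.6 271.3]
panel_face side 0.77 [270.9 213.6]
panel_face side 0.59 [198.5 160.4]
panel_face side 0.42 [235.6 209.4]
panel_face wrist 0.89 [172.4 188.3]
  TRI [0.5401 0.0092 0.1273] [0.6 0.6]
panel_rail scene 0.67 [249.9 168.8]
panel_rail side 0.97 [235.  208.5]
panel_rail side 0.2 [235.2 147.9]
panel_rail wrist 0.82 [ 46.6 199.9]
panel_rail wrist 0.22 [401.9 236.3]
  TRI [0.461  0.0244 0.1741] [1.  1.1]
lock_grip scene 0.48 [320.8 150.6]
lock_grip side 0.73 [267.7 212.4]
lock_grip side 0.51 [236.7 146.7]
  TRI [0.5566 0.0836 0.1761] [36.4 36.9]
canister scene 0.98 [200.6 219.4]
canister scene 0.92 [285.  359.2]
canister scene 0.9 [251.4 310.8]
canister scene 0.88 [238.5 190.4]
canister side 0.83 [361.1 270.2]
canister side 0.78 [406.9 257.4]
canister side 0.74 [295.7 220.4]
canister side 0.66 [224.8 304.7]
canister wrist 0.92 [ 47.9 123.8]
canister wrist 0.79 [279.4 148.4]
canister wrist 0.72 [ 86.7 246.3]
canister wrist 0.71 [319.6 296.9]
tray scene 0.88 [342.3 167. ]
tray side 0.84 [200.  160.5]
  TRI [ 0.4884  0.3826 -0.0043] [0.6 0.6]
```

View pics/crop_a.png

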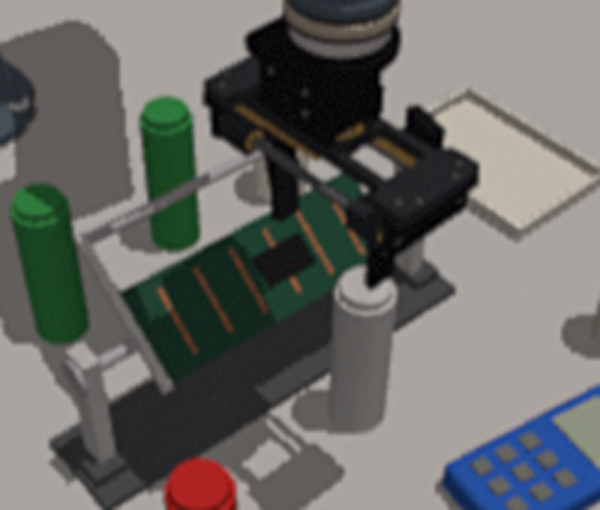

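View pics/crop_b.png

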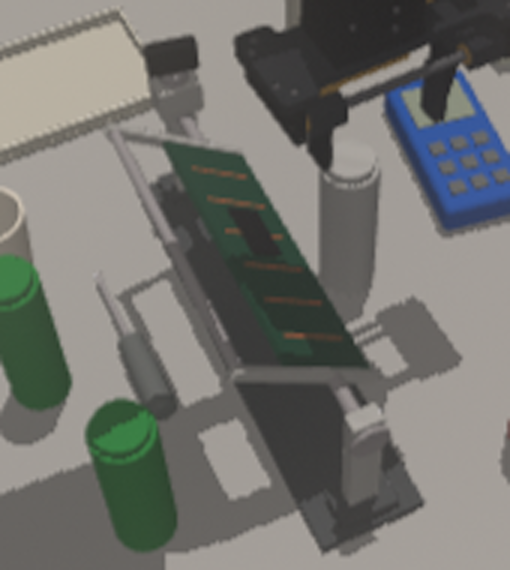

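```bash
cat > fit.py <<'E'
from h import *
from scipy.optimize import least_squares
C={n:cam(n) for n in("scene","side","wrist")}
def F(p,q):
    c,s=np.cos(p[2]),np.sin(p[2]);return np.array([p[0]+c*q[0]-s*q[1],p[1]+s*q[0]+c*q[1],q[2]])
def B(p,x,y,z=0): # board coords
    c,s=np.cos(p[3]),np.sin(p[3]);return F(p,(x*c-z*s,y,.12+x*s+z*c))
f=lambda *q:(lambda p:F(p,q)); b=lambda *q:(lambda p:B(p,*q))
obs=[("scene",(197.3,258),f(-.045,-.2,.01)),("scene",(216,277.5),f(.045,-.2,.01)),("scene",(331.7,206.7),f(.045,.2,.01)),
("side",(321,296),f(.045,-.2,.01)),("side",(288.3,312.5),f(-.045,-.2,.01)),
("scene",(320.8,150.6),f(0,.175,.182)),("side",(237,147.5),f(0,.175,.182)),
("scene",(209.3,190),b(.09,-.125)),("side",(217,174),b(.09,.125)),("side",(260,255),b(.09,-.125)),
("side",(304,256),b(-.045,-.125)),("scene",(236,238),b(-.045,-.125)),
("scene",(249.9,169.5),b(.09,0)),("side",(235.,208.5),b(.09,0)),
("wrist",(221,40),b(-.045,.121)),("wrist",(18,6),b(.09,.121))]
def res(p): return np.concatenate([proj(C[n],g(p))-xy for n,xy,g in obs])
s=least_squares(res,[.53,.018,-.1,2.5],loss="soft_l1",f_scale=2)
print(s.x,np.degrees(s.x[2:]));print(res(s.x).reshape(-1,2).round(1).tolist())
E
python3 fit.py
```

```text
[ 0.53555728  0.01758059 -0.05807822  2.5331785 ] [ -3.327637   145.14043696]
[[-0.8, -1.9], [0.1, 1.7], [1.2, -1.7], [0.8, -0.3], [-0.9, -0.9], [0.3, 2.3], [0.5, 0.5], [-1.6, 0.9], [0.1, -0.3], [-1.1, -0.6], [1.2, -2.4], [1.1, 1.8], [0.1, -0.1], [1.4, 2.4], [0.0, 4.1], [-1.2, -1.4]]
```

```bash
python3 - <<'E'
from h import *
C={n:cam(n) for n in("scene","side","wrist")}
for o in ("wrist","scene","side"):
    xy=dict(wrist=(279.5,166),scene=(301.5,205),side=(298.3,183.5))[o]
    print(o,atz(C[o],xy,.158).round(4))
# nets
print(atz(C["wrist"],(279.4,148.4),0),atz(C["scene"],(299.3,247.6),0),atz(C["side"],(294.5,221),0))
im=C["wrist"]["image"][60:230,180:400];cv2.imwrite("pics/w1.png",cv2.resize(im,None,fx=3,fy=3))
g=C["scene"]["image"][120:200,300:400];cv2.imwrite("pics/tray.png",cv2.resize(g,None,fx=6,fy=6))
g=C["side"]["image"][125:190,145:245];cv2.imwrite("pics/tray2.png",cv2.resize(g,None,fx=6,fy=6))
print(bot.read_state()['time_s'])
E
```

```text
wrist [0.629  0.0419 0.158 ]
scene [0.6286 0.0374 0.158 ]
side [0.6294 0.034  0.158 ]
[0.63101905 0.03773423 0.        ] [0.63122916 0.03887195 0.        ] [6.25620742e-01 4.00871305e-02 1.11022302e-16]
3.05
```

View pics/w1.png

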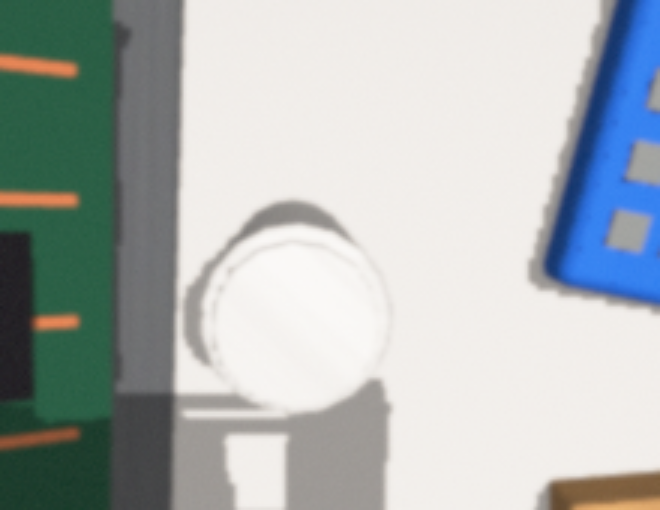

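View pics/tray.png

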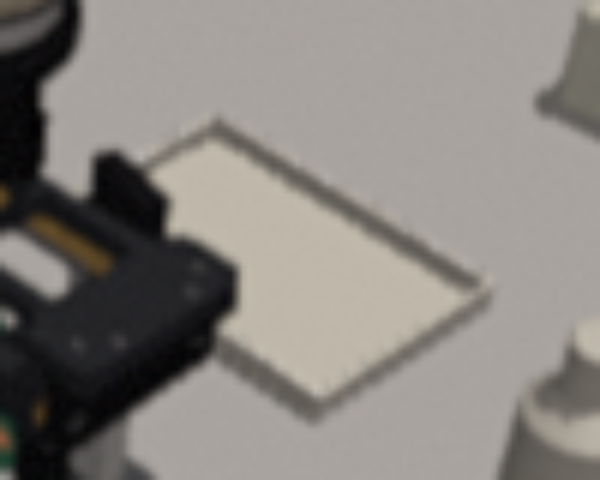

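View pics/tray2.png

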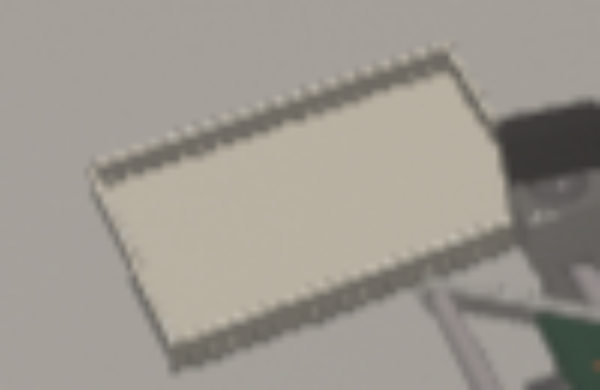

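Call:
send_rows(motion=[[[0,0,0],0.12],[[0,0,0],0.12],[[0,0,0],0.12],[[0,0,0],0.12],[[0,0,0],0.12]], gripper=0)

```text
time_s: 3.47
position: [0.6249, 0.0001, 0.2225]
tcp_rot: [[0.812, -0.583, -0.0], [-0.583, -0.812, 0.0], [-0.0, 0.0, -1.0]]
force: [-0.5, 0.7, -0.7]
opening: 0.997
```

Call:
send_rows(motion=[[[0,0,0],0.12],[[0,0,0],0.12],[[0,0,0],0.12],[[0,0,0],0.12],[[0,0,0],0.12]])

```text
time_s: 3.88
position: [0.6249, 0.0001, 0.2225]
tcp_rot: [[0.317, -0.948, -0.0], [-0.948, -0.317, 0.0], [-0.0, 0.0, -1.0]]
force: [0.5, 0.3, 0.5]
opening: 1.0
```

Call:
send_rows(motion=[[[0,0,0],0.12],[[0,0,0],0.12],[[0,0,0],0.12],[[0,0,0],0],[[0,0,0],0]])

```text
time_s: 4.3
position: [0.6249, 0.0001, 0.2225]
tcp_rot: [[-0.052, -0.999, -0.0], [-0.999, 0.052, 0.0], [-0.0, 0.0, -1.0]]
force: [0.1, 0.2, -0.1]
opening: 1.0
```

Call:
send_rows(motion=[[[-20,-1,0],0],[[-19,-1,0],0],[[0,0,20],0],[[0,0,0],0],[[0,0,0],0]])

```text
time_s: 4.72
position: [0.6301, 0.0396, 0.2033]
tcp_rot: [[-0.039, -0.999, 0.003], [-0.999, 0.039, -0.0], [0.0, -0.003, -1.0]]
force: [0.5, -0.5, 1.1]
opening: 0.998
```

```bash
python3 - <<'E'
from h import *
s=bot.read_state();print(s['position'])
C={n:cam(n) for n in("scene","side","wrist")}
for n in C:cv2.imwrite(f"pics/g1_{n}.png",C[n]["image"])
p=s['position'];print(proj(C['wrist'],p),proj(C['wrist'],[p[0],p[1],.158]))
cv2.imwrite("pics/g1_s2.png",np.hstack([cv2.resize(C["scene"]["image"][110:290,220:400],(540,540))[:,:400],cv2.resize(C["side"]["image"][110:290,210:390],(540,540))[:,:400]]))
E
```

```text
[0.63010635 0.0395975  0.2033175 ]
[274.06831962 256.96156518] [274.31510425 228.82405393]
```

View pics/g1_wrist.png

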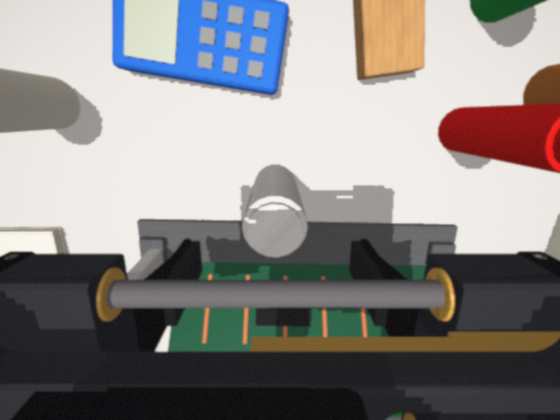

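View pics/g1_s2.png

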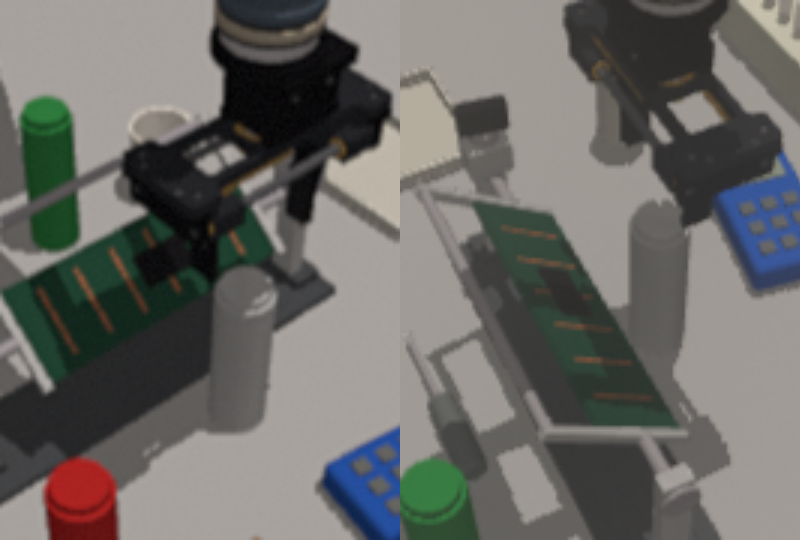

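Call:
send_rows(motion=[[[0,0,25],0],[[0,0,25],0],[[0,0,25],0],[[0,0,20],0],[[0,0,0],0]])

```text
time_s: 5.28
position: [0.6363, 0.0357, 0.1124]
tcp_rot: [[-0.042, -0.999, 0.018], [-0.999, 0.042, -0.003], [0.002, -0.018, -1.0]]
force: [-0.6, 0.1, -0.4]
opening: 1.002
```

Call:
send_rows(motion=[[[0,0,0],0],[[0,0,0],0],[[0,0,0],0],[[0,0,0],0],[[0,0,0],0]], gripper=1)

```text
time_s: 5.7
position: [0.6397, 0.0341, 0.1178]
tcp_rot: [[-0.042, -0.999, 0.025], [-0.999, 0.042, -0.004], [0.003, -0.025, -1.0]]
force: [-0.7, -0.5, 0.5]
opening: 0.706
```

Call:
send_rows(motion=[[[0,0,0],0],[[0,0,0],0],[[0,0,0],0],[[0,0,0],0],[[0,0,0],0]])

```text
time_s: 6.12
position: [0.6401, 0.0344, 0.1196]
tcp_rot: [[-0.042, -0.999, 0.028], [-0.999, 0.042, -0.004], [0.003, -0.028, -1.0]]
force: [-0.4, -1.4, -0.9]
opening: 0.555
```

```bash
python3 - <<'E'
from h import *
s=bot.read_state();print(s['position'],s['opening'],s['qvel'],s['joint_positions'])
C={n:cam(n) for n in("scene","side","wrist")}
p=s['position'];print(proj(C['wrist'],p),proj(C['wrist'],[p[0],p[1],.158]))
cv2.imwrite("pics/g2_w.png",C["wrist"]["image"])
cv2.imwrite("pics/g2_s2.png",np.hstack([cv2.resize(C["scene"]["image"][110:290,220:400],(540,540))[:,:400],cv2.resize(C["side"]["image"][110:290,210:390],(540,540))[:,:400]]))
s=bot.read_state();print(s['position'],s['opening'],s['time_s'],s['tcp_rot'])
E
```

```text
[0.64009491 0.03442713 0.11962105] 0.5550579667764405 [ 0.14481693 -0.11556451  0.05923048 -0.07396411  0.08743519  0.00715706] [-6.87613809e+00  3.79112934e+01  8.59830814e+01 -4.28944782e-02
  5.44979071e+01  8.55404564e+01]
[274.85111786 257.753956  ] [274.92409395 293.27109786]
[0.64026786 0.03439922 0.1196872 ] 0.5514521342790668 6.2667 [[-0.04184467 -0.99872978  0.02806879]
 [-0.9991203   0.04175017 -0.00394448]
 [ 0.0027676  -0.02820915 -0.99959821]]
```

View pics/g2_w.png

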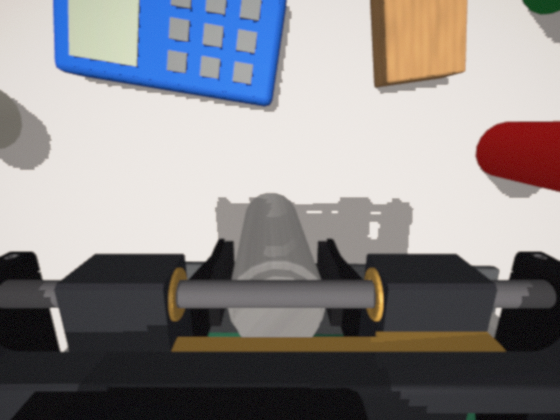

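View pics/g2_s2.png

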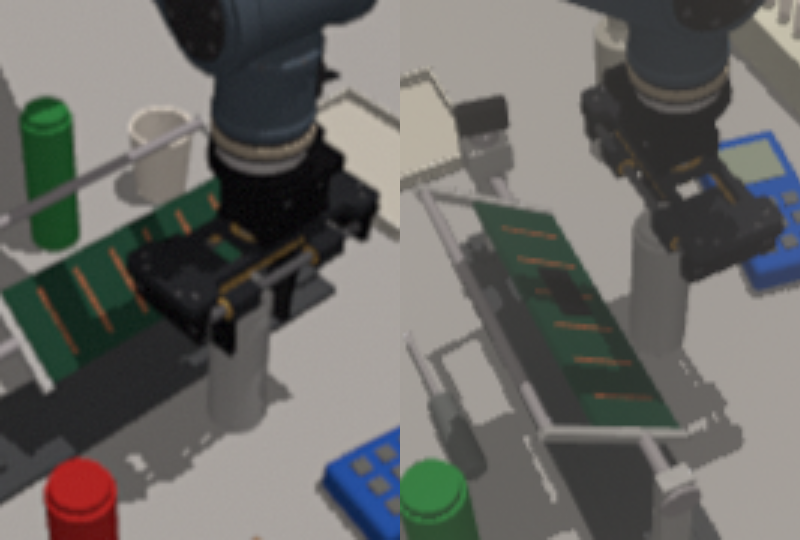

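Call:
send_rows(motion=[[[0,0,0],0],[[0,0,0],0],[[0,0,0],0],[[0,0,0],0],[[0,0,0],0]], gripper=0.1)

```text
time_s: 6.68
position: [0.6411, 0.0343, 0.1205]
tcp_rot: [[-0.042, -0.999, 0.03], [-0.999, 0.042, -0.004], [0.003, -0.03, -1.0]]
force: [-0.5, 0.3, 0.6]
opening: 0.839
```

Call:
send_rows(motion=[[[0,2,2],0],[[0,2,2],0],[[0,2,2],0],[[0,2,2],0],[[0,2,2],0]])

```text
time_s: 7.1
position: [0.6316, 0.0345, 0.1102]
tcp_rot: [[-0.042, -0.999, 0.032], [-0.999, 0.042, -0.005], [0.003, -0.032, -0.999]]
force: [-0.2, -0.2, -0.5]
opening: 0.901
```

Call:
send_rows(motion=[[[-2,1,2],0],[[-2,1,1],0],[[0,0,0],0],[[0,0,0],0],[[0,0,0],0]], gripper=1)

```text
time_s: 7.52
position: [0.6281, 0.0393, 0.1056]
tcp_rot: [[-0.042, -0.999, 0.029], [-0.999, 0.042, -0.004], [0.003, -0.03, -1.0]]
force: [0.2, -0.2, -0.3]
opening: 0.608
```

Call:
send_rows(motion=[[[0,0,0],0],[[0,0,0],0],[[0,0,0],0],[[0,0,0],0],[[0,0,0],0]])

```text
time_s: 7.93
position: [0.6282, 0.0394, 0.1057]
tcp_rot: [[-0.042, -0.999, 0.029], [-0.999, 0.042, -0.004], [0.003, -0.029, -1.0]]
force: [-0.2, 0.3, 0.4]
opening: 0.571
```

Call:
send_rows(motion=[[[0,0,-10],0],[[0,0,-20],0],[[0,0,-20],0],[[0,0,-20],0],[[0,0,-20],0]])

```text
time_s: 8.35
position: [0.6198, 0.0399, 0.1929]
tcp_rot: [[-0.042, -0.999, 0.011], [-0.999, 0.042, -0.002], [0.002, -0.011, -1.0]]
force: [0.9, -0.0, -2.6]
opening: 0.569
```

Call:
send_rows(motion=[[[0,0,-20],0],[[0,0,-20],0],[[0,0,-20],0],[[0,0,-10],0],[[0,0,0],0]])

```text
time_s: 8.77
position: [0.6191, 0.04, 0.2722]
tcp_rot: [[-0.042, -0.999, 0.017], [-0.999, 0.042, -0.003], [0.003, -0.017, -1.0]]
force: [1.6, -0.7, -3.4]
opening: 0.566
```

```bash
python3 - <<'E'
from h import *
s=bot.read_state();print(s['position'],s['tcp_rot'],s['qvel'],s['joint_positions'],s['opening'])
C={n:cam(n) for n in("scene","wrist")}
cv2.imwrite("pics/g3.png",np.hstack([C["scene"]["image"][50:300,180:400],C["wrist"]["image"][170:]]) if 0 else C["scene"]["image"])
s=bot.read_state();print(s['position'],s['tcp_rot'],s['time_s'])
E
```

```text
[0.6190555  0.04002264 0.27220528] [[-0.04207748 -0.99896798  0.01710131]
 [-0.99911118  0.04202805 -0.00323968]
 [ 0.0025176  -0.01722243 -0.99984851]] [ 0.01587064 -0.41348933  0.40373637 -0.00903248 -0.51244597  0.01175179] [-6.57230237e+00  2.65795514e+01  8.02190593e+01 -7.58811448e-02
  7.22067142e+01  8.58605977e+01] 0.5664968308406811
[0.61791224 0.04010194 0.26968888] [[-0.04217763 -0.99902578  0.01298248]
 [-0.9991076   0.04214471 -0.00279906]
 [ 0.00224919 -0.01308895 -0.99991181]] 8.8667
```

View pics/g3.png

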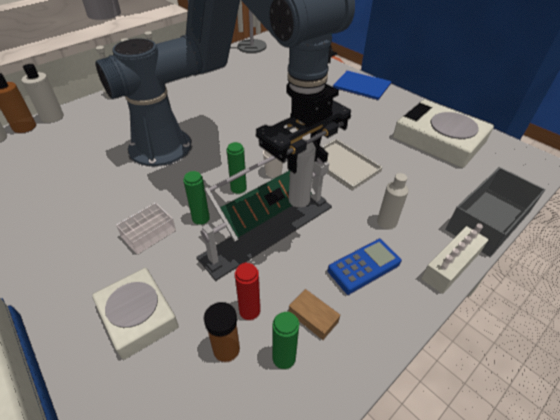

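Call:
send_rows(motion=[[[-15,0,0],0],[[-25,0,0],0],[[-30,1,0],0],[[-30,1,0],0],[[-30,2,0],0]])

```text
time_s: 9.28
position: [0.6161, 0.1696, 0.26]
tcp_rot: [[-0.054, -0.999, -0.003], [-0.999, 0.054, -0.005], [0.005, 0.003, -1.0]]
force: [-0.2, 0.5, -1.8]
opening: 0.573
```

Call:
send_rows(motion=[[[-30,0,0],0],[[-30,0,0],0],[[-30,5,0],0],[[-25,10,0],0],[[-15,10,0],0]])

```text
time_s: 9.7
position: [0.5919, 0.3135, 0.2472]
tcp_rot: [[-0.052, -0.998, -0.022], [-0.999, 0.052, -0.005], [0.006, 0.021, -1.0]]
force: [-0.3, -0.9, -3.4]
opening: 0.57
```

Call:
send_rows(motion=[[[-6,10,0],0],[[-6,10,0],0],[[-6,10,0],0],[[-6,10,0],0],[[-6,10,0],0]])

```text
time_s: 10.12
position: [0.5346, 0.3504, 0.2407]
tcp_rot: [[-0.048, -0.998, -0.035], [-0.999, 0.049, -0.01], [0.011, 0.034, -0.999]]
force: [-0.0, -1.2, -3.5]
opening: 0.567
```

Call:
send_rows(motion=[[[-5,10,0],0],[[-5,10,0],0],[[-5,10,0],0],[[-5,10,0],0],[[-5,8,0],0]])

```text
time_s: 10.53
position: [0.4831, 0.3783, 0.2433]
tcp_rot: [[-0.052, -0.998, -0.034], [-0.999, 0.052, -0.009], [0.011, 0.034, -0.999]]
force: [1.1, 0.6, -2.0]
opening: 0.569
```

Call:
send_rows(motion=[[[0,0,20],0],[[0,0,25],0],[[0,0,25],0],[[0,0,20],0],[[0,0,10],0]])

```text
time_s: 10.95
position: [0.4799, 0.3833, 0.1473]
tcp_rot: [[-0.049, -0.999, -0.02], [-0.999, 0.049, -0.001], [0.002, 0.02, -1.0]]
force: [-0.8, 0.0, -3.3]
opening: 0.565
```

```bash
python3 - <<'E'
from h import *
s=bot.read_state();print(s['position'],s['tcp_rot'],s['force'])
C={n:cam(n) for n in("scene","side","wrist")}
cv2.imwrite("pics/g4.png",np.hstack([cv2.resize(C["scene"]["image"][80:230,260:410],(400,400)),cv2.resize(C["side"]["image"][60:220,130:290],(400,400))]))
s=bot.read_state();print(s['position'],s['tcp_rot'],s['time_s'])
E
```

```text
[0.47990379 0.383316   0.14734872] [[-0.04878553 -0.99861055 -0.0199235 ]
 [-0.99880722  0.04881619 -0.00105505]
 [ 0.00202618  0.01984826 -0.99980095]] [-0.83088107  0.04936475 -3.26780535]
[0.48098697 0.38358942 0.14897974] [[-4.88281700e-02 -9.98636281e-01 -1.84766808e-02]
 [-9.98806471e-01  4.88420323e-02 -2.99475759e-04]
 [ 1.20150600e-03  1.84400055e-02 -9.99829247e-01]] 11.1
```

View pics/g4.png

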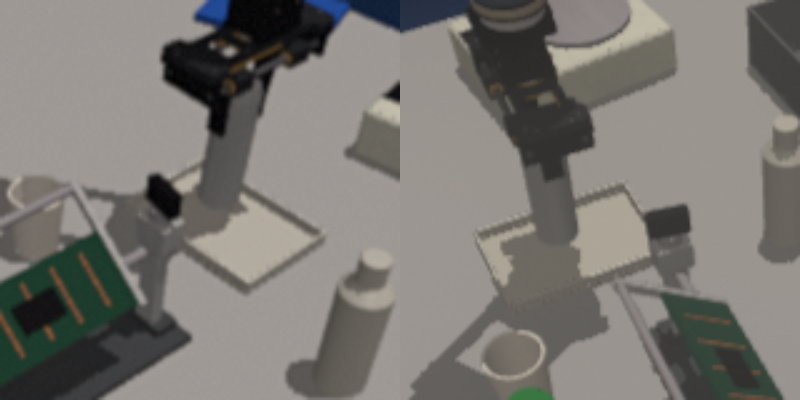

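Call:
send_rows(motion=[[[0,-2,8],0],[[0,-2,8],0],[[0,-2,6],0],[[0,-1,5],0],[[0,-1,3],0]])

```text
time_s: 11.52
position: [0.4939, 0.3856, 0.1224]
tcp_rot: [[-0.049, -0.999, -0.006], [-0.999, 0.049, 0.006], [-0.006, 0.007, -1.0]]
force: [0.2, -0.2, -3.3]
opening: 0.567
```

Call:
send_rows(motion=[[[0,0,2],0],[[0,0,2],0],[[0,0,2],0],[[0,0,1],0],[[0,0,1],0]])

```text
time_s: 11.93
position: [0.4945, 0.3855, 0.1133]
tcp_rot: [[-0.05, -0.999, -0.006], [-0.999, 0.05, 0.006], [-0.006, 0.007, -1.0]]
force: [0.7, 0.2, -2.1]
opening: 0.564
```

Call:
send_rows(motion=[[[0,0,1],0],[[0,0,1],0],[[0,0,1],0],[[0,0,1],0],[[0,0,0],0]])

```text
time_s: 12.35
position: [0.4946, 0.3858, 0.1107]
tcp_rot: [[-0.049, -0.999, -0.005], [-0.999, 0.049, 0.006], [-0.006, 0.006, -1.0]]
force: [0.2, -0.5, -1.6]
opening: 0.569
```

Call:
send_rows(motion=[[[0,0,1],0],[[0,0,1],0],[[0,0,0.5],0],[[0,0,0.5],0],[[0,0,0],0]])

```text
time_s: 12.77
position: [0.4949, 0.386, 0.1103]
tcp_rot: [[-0.049, -0.999, -0.004], [-0.999, 0.049, 0.007], [-0.007, 0.004, -1.0]]
force: [-1.5, -0.6, -0.1]
opening: 0.572
```

Contact. Release.

Call:
send_rows(motion=[[[0,0,0],0],[[0,0,0],0],[[0,0,0],0],[[0,0,0],0],[[0,0,0],0]], gripper=0)

```text
time_s: 13.18
position: [0.4963, 0.3868, 0.1098]
tcp_rot: [[-0.049, -0.999, -0.001], [-0.999, 0.049, 0.009], [-0.009, 0.001, -1.0]]
force: [0.3, -0.1, 0.8]
opening: 0.863
```

Call:
send_rows(motion=[[[0,0,0],0],[[0,0,0],0],[[0,0,-8],0],[[0,0,-12],0],[[0,0,-15],0]])

```text
time_s: 13.6
position: [0.4944, 0.3853, 0.1434]
tcp_rot: [[-0.05, -0.999, -0.007], [-0.999, 0.05, 0.005], [-0.005, 0.008, -1.0]]
force: [0.5, -0.5, -0.1]
opening: 0.995
```

Call:
send_rows(motion=[[[0,0,-25],0],[[0,0,-25],0],[[0,0,-25],0],[[0,0,-25],0],[[0,0,-20],0]])

```text
time_s: 14.02
position: [0.494, 0.3839, 0.2722]
tcp_rot: [[-0.05, -0.999, -0.009], [-0.999, 0.05, 0.005], [-0.004, 0.009, -1.0]]
force: [1.0, 0.2, -0.7]
opening: 1.002
```

```bash
python3 - <<'E'
from h import *
s=bot.read_state();print(s['joint_positions'])
C={n:cam(n) for n in("scene","side","wrist")}
cv2.imwrite("pics/g5.png",np.hstack([cv2.resize(C["scene"]["image"][80:230,260:410],(400,400)),cv2.resize(C["side"]["image"][60:220,130:290],(400,400))]))
s=bot.read_state();print(s['position'],s['tcp_rot'],s['time_s'])
E
sed -i 's/^C=.*/import pickle,sys/' fit.py
```

```text
[ 27.40804893  27.55436443  78.48217732   0.47852076  74.27688819
 120.12036383]
[0.4948277  0.38442255 0.27224628] [[-0.04957561 -0.9987555  -0.00545017]
 [-0.99875253  0.04954137  0.0062478 ]
 [-0.00597001  0.00575311 -0.99996563]] 14.1667
```

View pics/g5.png

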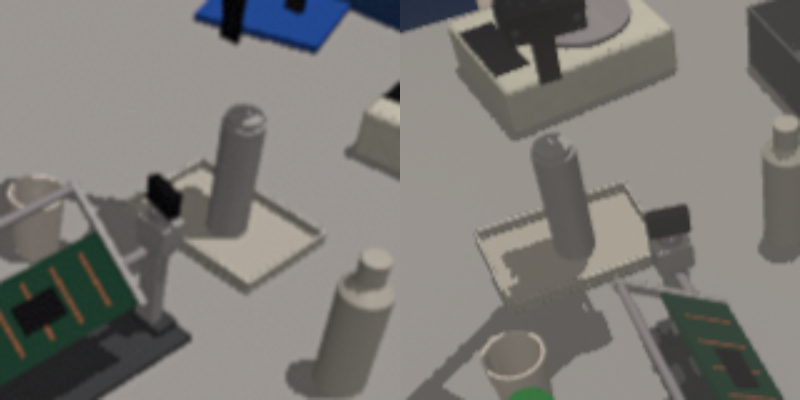

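Call:
send_rows(motion=[[[0,0,0],-0.12],[[0,0,0],-0.12],[[0,0,0],-0.12],[[0,0,0],-0.12],[[0,0,0],-0.12]])

```text
time_s: 14.58
position: [0.4909, 0.3823, 0.2688]
tcp_rot: [[0.542, -0.84, -0.014], [-0.84, -0.542, 0.002], [-0.009, 0.011, -1.0]]
force: [-0.5, 1.2, 0.7]
opening: 0.997
```

Call:
send_rows(motion=[[[0,0,0],-0.12],[[0,0,0],-0.12],[[0,0,0],-0.12],[[0,0,0],-0.12],[[0,0,0],-0.12]])

```text
time_s: 15.0
position: [0.486, 0.3796, 0.2619]
tcp_rot: [[0.931, -0.364, -0.028], [-0.364, -0.931, -0.005], [-0.024, 0.015, -1.0]]
force: [-0.2, 0.7, 0.4]
opening: 0.997
```

Call:
send_rows(motion=[[[0,0,0],-0.12],[[0,0,0],-0.12],[[0,0,0],-0.12],[[0,0,0],0],[[0,0,0],0]], gripper=0.6)

```text
time_s: 15.42
position: [0.4811, 0.377, 0.2553]
tcp_rot: [[0.999, 0.002, -0.041], [0.002, -1.0, -0.013], [-0.041, 0.012, -0.999]]
force: [-0.7, 0.3, -0.6]
opening: 0.705
```

```bash
python3 - <<'E'
from h import *
C={n:cam(n) for n in("scene","side")}
for n,(x,y,w,h) in(("scene",(185,130,160,160)),("side",(195,130,150,190))):
    cv2.imwrite(f"pics/f_{n}.png",cv2.resize(C[n]["image"][y:y+h,x:x+w],None,fx=3.7 if n=="scene" else 3.1,fy=3.7 if n=="scene" else 3.1,interpolation=cv2.INTER_CUBIC))
for k in ("panel_rail","panel_face","lock_grip"):
    obs=[]
    for n in C:
        r=place_of(n,k)
        print(k,n,[(round(q['p'],2),np.round(q['xy'],1).tolist()) for q in r[:3]])
        if r: obs.append((C[n],np.array(r[0]['xy'])))
    if len(obs)==2:p,e=tri(obs);print(p.round(4),np.round(e,1))
E
```

```text
panel_rail scene [(0.65, [250.6, 169.7])]
panel_rail side [(0.91, [237.2, 210.2]), (0.69, [196.1, 158.0])]
[0.4641 0.0222 0.1719] [0.1 0.1]
panel_face scene [(0.8, [266.8, 202.4])]
panel_face side [(0.64, [269.5, 211.7])]
[0.54   0.0112 0.124 ] [1.7 1.8]
lock_grip scene [(0.52, [318.2, 150.9])]
lock_grip side [(0.7, [236.2, 150.2])]
[0.5389 0.1862 0.1855] [0.9 0.9]
```

View pics/f_scene.png

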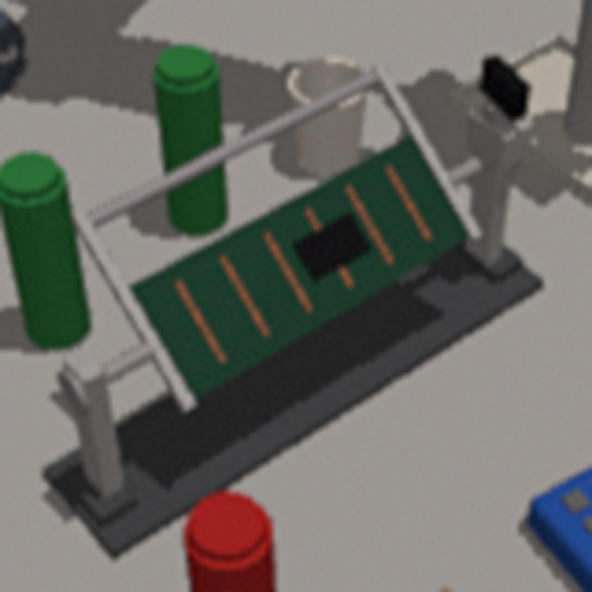

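View pics/f_side.png

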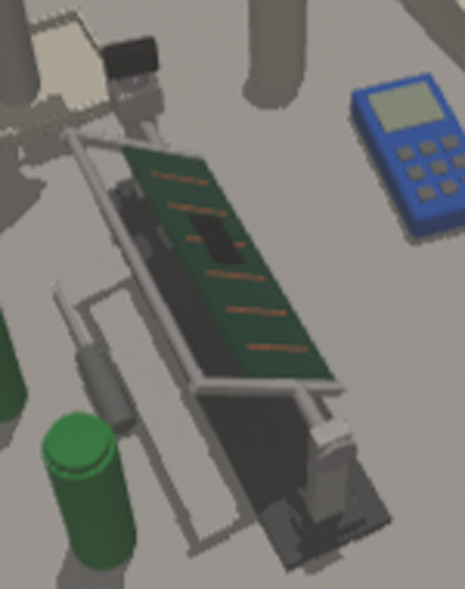

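```bash
python3 - <<'E'
s=open('fit.py').read()
a=s.index("obs=[");b=s.index("def res")
s=s[:a]+'''obs=[("scene",(197.2,258.4),f(-.045,-.2,.01)),("scene",(214.9,277.8),f(.045,-.2,.01)),("scene",(331,206.5),f(.045,.2,.01)),
("side",(320.8,296.5),f(.045,-.2,.01)),("side",(288.3,312.5),f(-.045,-.2,.01)),
("scene",(321.5,153),f(0,.175,.182)),("side",(237.4,148.9),f(0,.175,.182)),
("scene",(209.3,189),b(.09,-.125)),("scene",(287.7,150.3),b(.09,.125)),("scene",(236.4,238.9),b(-.045,-.125)),("scene",(312.6,192.7),b(-.045,.125)),
("side",(219.2,174.5),b(.09,.125)),("side",(259.5,254.5),b(.09,-.125)),("side",(304.7,255.2),b(-.045,-.125)),("side",(261,181),b(-.045,.125))]
'''+s[b:]
s=s.replace("import pickle,sys",'C={n:cam(n) for n in("scene","side")}')
s+='''
p=s.x;print("rail",B(p,.09,0),"level rail",F(p,(.09,0,.12)),"lock",F(p,(0,.175,.182)))
'''
open('fit.py','w').write(s)
E
python3 fit.py
```

```text
[ 0.53477368  0.01606512 -0.0602637   2.498294  ] [ -3.45285553 143.14170212]
[[-1.4, -2.3], [0.3, 1.5], [1.4, -1.3], [0.9, -0.0], [-1.1, -0.2], [-0.9, 0.1], [0.2, -0.5], [-2.1, 1.6], [0.0, -0.5], [-0.3, 1.1], [0.8, 1.3], [-1.5, -1.3], [0.0, -0.4], [0.1, -0.4], [-0.3, -0.1]]
rail [0.46289347 0.02040214 0.17398542] level rail [0.6246103  0.01064467 0.12      ] lock [0.54531344 0.19074744 0.182     ]
```

Call:
send_rows(motion=[[[-4,20,-2],0.03],[[-4,27,-2],0.03],[[0,27,-2],0],[[0,27,-2],0],[[0,27,-2],0]])

```text
time_s: 16.33
position: [0.469, 0.251, 0.2679]
tcp_rot: [[0.998, -0.051, -0.036], [-0.052, -0.999, -0.008], [-0.036, 0.01, -0.999]]
force: [1.6, 0.3, 0.5]
opening: 0.402
```

Call:
send_rows(motion=[[[0,30,-2],0],[[0,30,-2],0],[[0,30,-2],0],[[0,30,-2],0],[[0,25,-2],0]])

```text
time_s: 16.75
position: [0.461, 0.1001, 0.2811]
tcp_rot: [[0.998, -0.05, -0.033], [-0.051, -0.999, -0.008], [-0.032, 0.01, -0.999]]
force: [1.0, -0.4, -0.3]
opening: 0.401
```

Call:
send_rows(motion=[[[0,25,0],0.01],[[1,25,5],0],[[1,18,10],0],[[1,10,15],0],[[0,0,15],0]])

```text
time_s: 17.17
position: [0.4618, 0.0121, 0.2413]
tcp_rot: [[0.998, -0.068, -0.017], [-0.068, -0.998, -0.013], [-0.016, 0.014, -1.0]]
force: [1.0, -0.4, 0.5]
opening: 0.402
```

```bash
python3 - <<'E'
from h import *
C={n:cam(n) for n in("scene","side","wrist")}
s=bot.read_state();p=s['position'];R=np.array(s['tcp_rot']);print(p,R[:,2],s['time_s'])
cv2.imwrite("pics/r1_w.png",C["wrist"]["image"])
cv2.imwrite("pics/r1.png",np.hstack([cv2.resize(C["scene"]["image"][80:260,190:340],(400,480)),cv2.resize(C["side"]["image"][90:270,170:320],(400,480))]))
for n in("scene","side","wrist"):
  print(n,proj(C[n],p).round(1), proj(C[n],[.4625,.021,.173]).round(1))
E
```

```text
[0.46020324 0.01431046 0.24050232] [-0.0222824  -0.01083104 -0.99969304] 17.3167
scene [245.9 148. ] [249.9 169.2]
side [233.9 193.6] [236.8 210.7]
wrist [274.9 256. ] [279.4 208.6]
```

View pics/r1_w.png

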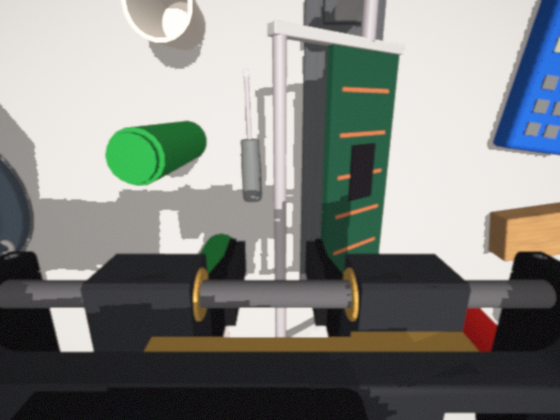

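View pics/r1.png

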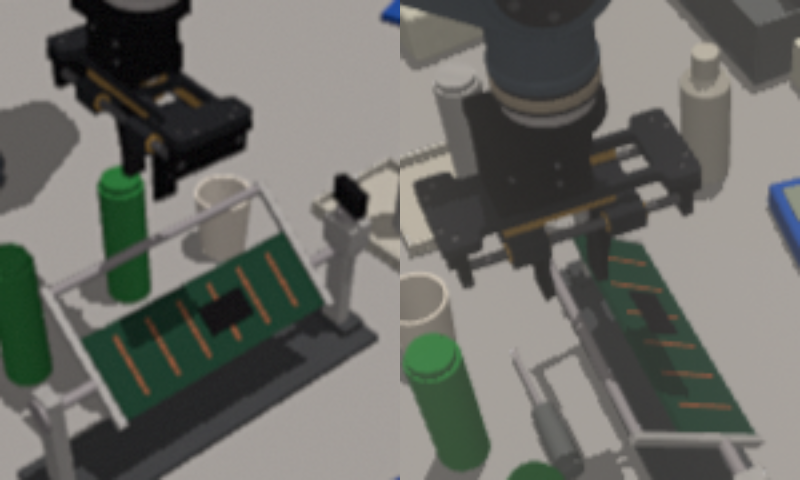

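Call:
send_rows(motion=[[[1,0,20],0],[[1,0,20],0],[[1,0,15],0],[[0,0,10],0],[[0,0,5],0]])

```text
time_s: 17.73
position: [0.468, 0.015, 0.1745]
tcp_rot: [[0.998, -0.063, -0.007], [-0.063, -0.998, -0.013], [-0.006, 0.013, -1.0]]
force: [0.1, -0.8, 0.7]
opening: 0.402
```

Call:
send_rows(motion=[[[-3,0,6],0],[[-3,0,6],0],[[-1,0,5],0],[[0,0,3],0],[[0,0,1],0]])

```text
time_s: 18.15
position: [0.4622, 0.0165, 0.1541]
tcp_rot: [[0.998, -0.06, -0.003], [-0.06, -0.998, -0.014], [-0.002, 0.014, -1.0]]
force: [0.4, -0.2, -0.5]
opening: 0.4
```

```bash
python3 - <<'E'
from h import *
C={n:cam(n) for n in("scene","side","wrist")}
s=bot.read_state();p=s['position'];R=np.array(s['tcp_rot']);print(p,R[:,2],s['time_s'])
cv2.imwrite("pics/r2_w.png",C["wrist"]["image"][150:])
cv2.imwrite("pics/r2.png",np.hstack([cv2.resize(C["scene"]["image"][110:210,200:300],(400,400)),cv2.resize(C["side"]["image"][150:250,190:290],(400,400))]))
E
```

```text
[0.46251945 0.01630516 0.15447962] [-0.00189218 -0.0138358  -0.99990249] 18.3
```

View pics/r2_w.png

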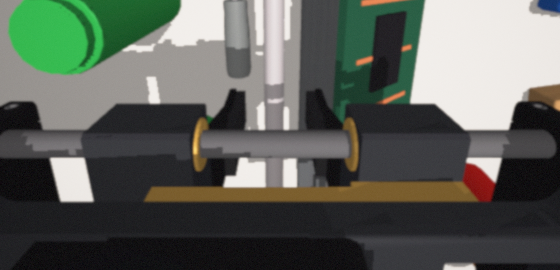

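View pics/r2.png

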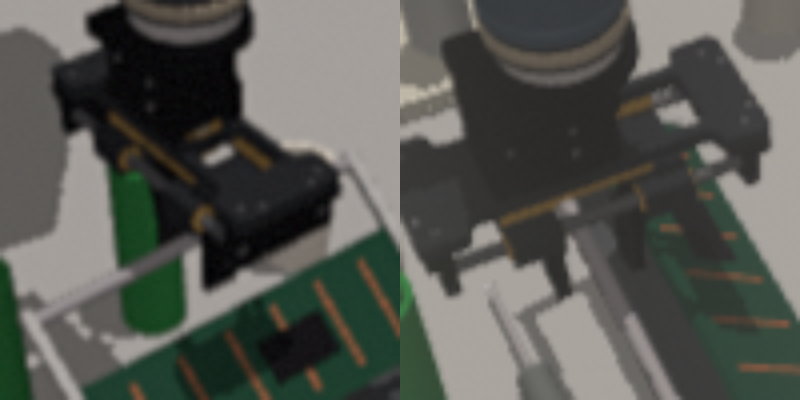

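Call:
send_rows(motion=[[[0,0,0],0],[[0,0,0],0],[[0,0,0],0],[[0,0,0],0],[[0,0,0],0]], gripper=1)

```text
time_s: 18.72
position: [0.4615, 0.0161, 0.1553]
tcp_rot: [[0.998, -0.06, -0.004], [-0.06, -0.998, -0.014], [-0.003, 0.014, -1.0]]
force: [-4.5, -0.5, 2.5]
opening: 0.104
```

Call:
send_rows(motion=[[[0,0,0],0],[[0,0,0],0],[[0,0,0],0],[[0,0,0],0],[[0,0,0],0]])

```text
time_s: 19.13
position: [0.4615, 0.0161, 0.1553]
tcp_rot: [[0.998, -0.06, -0.004], [-0.06, -0.998, -0.014], [-0.003, 0.014, -1.0]]
force: [0.2, -0.7, 0.1]
opening: 0.101
```

Call:
send_rows(motion=[[[8,0,-9.7],0],[[9.3,0,-8.4],0],[[10.3,0,-7.1],0],[[11.3,0,-5.7],0],[[11.9,0,-3.9],0]])

```text
time_s: 19.55
position: [0.4962, 0.014, 0.1849]
tcp_rot: [[0.997, -0.057, -0.046], [-0.057, -0.998, -0.013], [-0.045, 0.016, -0.999]]
force: [-9.5, -1.5, 7.6]
opening: 0.104
```

Call:
send_rows(motion=[[[14,0,-6],0],[[14.5,0,-4.4],0],[[15,0,-2.8],0],[[15,0,-1],0],[[15,0,0.7],0]])

```text
time_s: 19.97
position: [0.5534, 0.0103, 0.1921]
tcp_rot: [[0.994, -0.054, -0.09], [-0.055, -0.998, -0.013], [-0.09, 0.018, -0.996]]
force: [-4.7, 0.1, 2.3]
opening: 0.103
```

Call:
send_rows(motion=[[[14.7,0,2.8],0],[[14.2,0,4.6],0],[[13.5,0,6.5],0],[[12.5,0,8.3],0],[[11.1,0,10],0]])

```text
time_s: 20.38
position: [0.6084, 0.0066, 0.154]
tcp_rot: [[0.992, -0.053, -0.115], [-0.055, -0.998, -0.013], [-0.114, 0.019, -0.993]]
force: [-4.7, 0.1, 3.8]
opening: 0.101
```

Call:
send_rows(motion=[[[5.8,0,7.5],0],[[4.9,0,8.1],0],[[4.1,0,8.6],0],[[3.1,0,9],0],[[2.2,0,9.2],0]])

```text
time_s: 20.8
position: [0.6211, 0.0058, 0.1067]
tcp_rot: [[0.991, -0.053, -0.124], [-0.055, -0.998, -0.011], [-0.123, 0.018, -0.992]]
force: [-4.1, 0.4, 4.3]
opening: 0.099
```

```bash
python3 - <<'E'
from h import *
C={n:cam(n) for n in("scene","side","wrist")}
s=bot.read_state();p=s['position'];R=np.array(s['tcp_rot']);print(p,R[:,2],s['time_s'],s['force'])
cv2.imwrite("pics/s1_w.png",C["wrist"]["image"])
cv2.imwrite("pics/s1.png",np.hstack([cv2.resize(C["scene"]["image"][110:290,190:340],(400,480)),cv2.resize(C["side"]["image"][120:300,200:350],(400,480))]))
E
```

```text
[0.62107662 0.00575805 0.10579486] [-0.12401018 -0.01109086 -0.99221896] 20.95 [-1.82139399  0.29334853 -0.28377891]
```

View pics/s1_w.png

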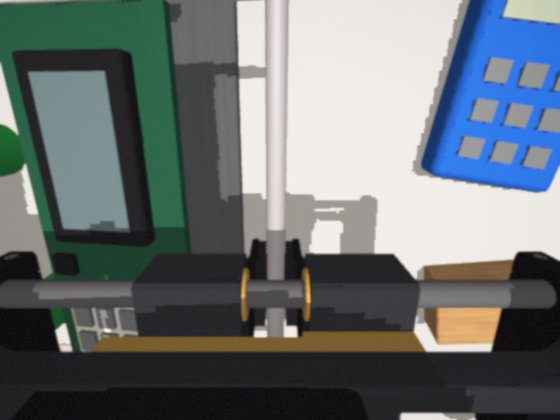

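View pics/s1.png

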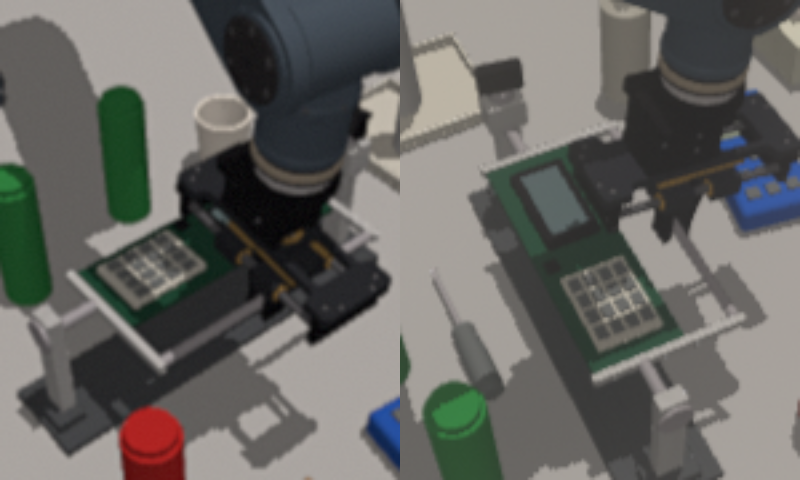

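Call:
send_rows(motion=[[[0,0,1.2],0],[[0,0,1],0],[[0,0,0.5],0],[[0,0,0],0],[[0,0,0],0]])

```text
time_s: 21.37
position: [0.6211, 0.0057, 0.1041]
tcp_rot: [[0.991, -0.053, -0.122], [-0.055, -0.998, -0.011], [-0.121, 0.018, -0.992]]
force: [-1.4, 0.1, -0.3]
opening: 0.102
```

Call:
send_rows(motion=[[[0,0,0],0],[[0,0,0],0],[[0,0,0],0],[[0,0,0],0],[[0,0,0],0]], gripper=0.65)

```text
time_s: 21.78
position: [0.6258, 0.0047, 0.105]
tcp_rot: [[0.992, -0.054, -0.11], [-0.055, -0.998, -0.013], [-0.109, 0.019, -0.994]]
force: [0.5, -0.4, -0.1]
opening: 0.327
```

Call:
send_rows(motion=[[[0,0,-5],0],[[0,0,-10],0],[[0,0,-20],0],[[0,0,-25],0],[[0,0,-25],0]])

```text
time_s: 22.2
position: [0.6322, 0.006, 0.1883]
tcp_rot: [[0.991, -0.054, -0.122], [-0.056, -0.998, -0.011], [-0.121, 0.018, -0.992]]
force: [0.5, 0.4, 0.3]
opening: 0.351
```

Call:
send_rows(motion=[[[0,0,-25],0],[[5,0,-20],0],[[10,0,-10],0],[[10,0,0],0],[[0,0,0],0]])

```text
time_s: 22.62
position: [0.6693, 0.0051, 0.2563]
tcp_rot: [[0.993, -0.054, -0.102], [-0.055, -0.998, -0.014], [-0.101, 0.02, -0.995]]
force: [0.5, 0.8, -0.7]
opening: 0.353
```

```bash
python3 - <<'E'
from h import *
C={n:cam(n) for n in("scene","side","wrist")}
s=bot.read_state();p=s['position'];R=np.array(s['tcp_rot']);print(p,R[:,2],s['time_s'],s['force'])
cv2.imwrite("pics/s2_w.png",C["wrist"]["image"])
for n,(x,y,w,h) in(("scene",(185,130,160,160)),("side",(195,130,150,190))):
    k=3.7 if n=="scene" else 3.1
    cv2.imwrite(f"pics/s2_{n}.png",cv2.resize(C[n]["image"][y:y+h,x:x+w],None,fx=k,fy=k,interpolation=cv2.INTER_CUBIC))
E
```

```text
[0.66664769 0.00545979 0.25465233] [-0.10744838 -0.01356034 -0.99411818] 22.7667 [-0.35928479 -0.61731674  0.29899692]
```

View pics/s2_scene.png

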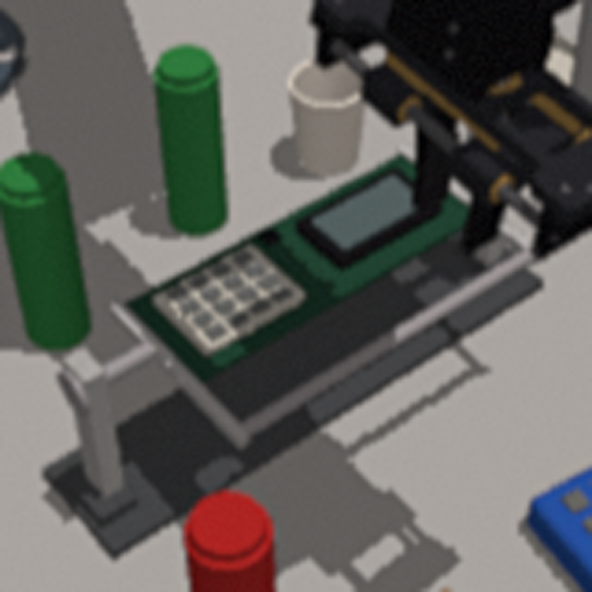

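View pics/s2_side.png

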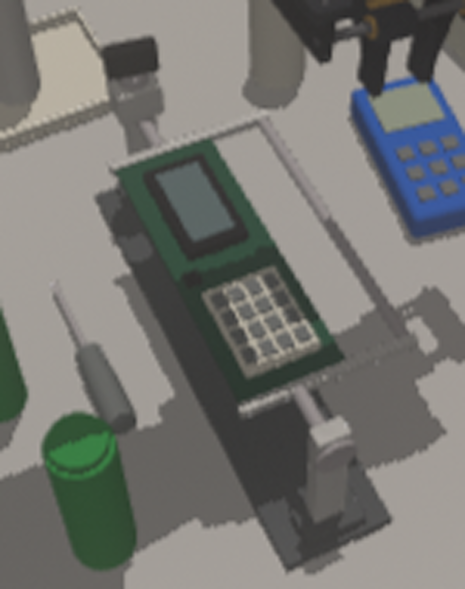

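View pics/s2_w.png

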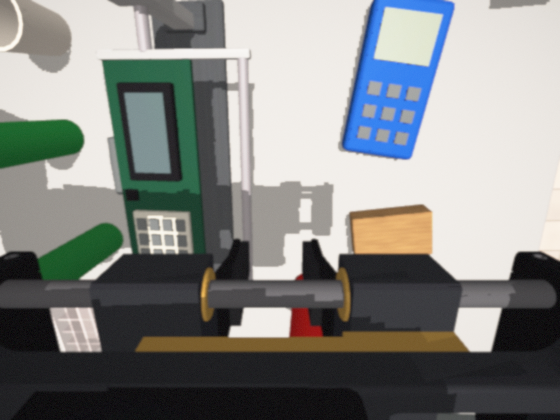

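```bash
python3 - <<'E'
s=open('fit.py').read()
s=s.replace("def res","b2=lambda *q:(lambda p:B((p[0],p[1],p[2],p[4]),*q))\nobs+=[('scene',(216.9,213),b2(-.045,-.125)),('scene',(250.7,248),b2(.09,-.125)),('side',(274,261.4),b2(-.045,-.125)),('side',(327.3,241.3),b2(.09,-.125)),('side',(280.5,168.9),b2(.09,.125)),('side',(232.1,183.9),b2(-.045,.125))]\ndef res").replace("2.5]","2.5,0.]")
s+='''
J=s.jac;print("sd",np.sqrt(np.diag(np.linalg.inv(J.T@J)))*1.0)
# per camera crosscheck
for cn in("scene","side"):
    for k in ("near","far"):
        y=-.125 if k=="near" else .125
        xs=[(xy,g) for n,xy,g in obs if n==cn and abs(g(p)[2]-.12)<.02]
for t in(-.05,0,.05):
    q=p.copy();q[4]=t;print(t,np.round(res(q).reshape(-1,2)[-6:],1).tolist())
'''
open('fit2.py','w').write(s)
E
python3 fit2.py
```

```text
[ 0.53580673  0.01573971 -0.0600325   2.50086137 -0.0545888 ] [ -3.4396088  143.28880159  -3.12770809]
[[-1.3, -2.0], [0.5, 1.8], [1.6, -1.0], [1.4, -0.1], [-0.6, -0.3], [-0.7, 0.3], [0.6, -0.6], [-1.9, 1.9], [0.1, -0.2], [-0.1, 1.4], [1.0, 1.5], [-1.1, -1.3], [0.5, -0.4], [0.6, -0.5], [0.1, -0.2], [-0.9, -0.6], [-1.1, 0.5], [-1.3, 0.3], [-0.6, -0.6], [-1.0, -0.4], [-1.1, -0.3]]
rail [0.46378741 0.02006841 0.17380037] level rail [0.6256446  0.01034003 0.12      ] lock [0.54630611 0.19042446 0.182     ]
sd [0.00067738 0.00067488 0.00428366 0.01909646 0.02312192]
-0.05 [[-0.9, -0.5], [-1.1, 0.4], [-1.3, 0.3], [-0.6, -0.7], [-1.0, -0.6], [-1.1, -0.2]]
0 [[-0.8, 0.1], [-1.2, -0.9], [-1.3, 0.9], [-0.4, -1.8], [-1.0, -1.8], [-1.0, 0.4]]
0.05 [[-0.7, 0.8], [-1.3, -2.2], [-1.2, 1.4], [-0.2, -2.9], [-1.1, -2.9], [-0.9, 0.9]]
```

```bash
python3 - <<'E'
import numpy as np
from scipy.optimize import least_squares
P=np.array([(.4615,.0161,.1553,-.004),(.4962,.014,.1849,-.046),(.5534,.0103,.1921,-.09),(.6084,.0066,.154,-.115),(.6211,.0058,.1067,-.124),(.6211,.0057,.1041,-.122)])
def pts(d,X,off=0):
    x=P[:,0]-d*P[:,3]-(X+.06*(P[:,1]-.0165)); z=P[:,2]+d*np.sqrt(1-P[:,3]**2)-.12
    return x,z
for free in (0,1):
    f=lambda q:np.hypot(*pts(q[0],q[1]))-.09-(q[2] if free else 0)
    s=least_squares(f,[.017,.535,0]);x,z=pts(*s.x[:2])
    print(s.x,(f(s.x)*1e3).round(2),np.degrees(np.arctan2(z,x)).round(2))
x,z=pts(.019,.535);print(np.degrees(np.arctan2(z,x)))
E
```

```text
[0.01612451 0.53468112 0.        ] [-0.63 -0.7   0.52  1.12 -0.9  -0.97] [1.4487e+02 1.1489e+02 7.6880e+01 3.3290e+01 1.7400e+00 7.0000e-02]
[ 0.01384086  0.53545976 -0.00175711] [ 0.49 -0.62 -0.16  0.77 -0.24 -0.24] [146.37 116.04  77.17  32.44   0.28  -1.41]
[143.50670667 114.24481305  77.31850874  34.76355069   3.56655746
   1.90221589]
```

```bash
cat > ov.py <<'E'
from h import *
import sys
def F(p,q):
    c,s=np.cos(p[2]),np.sin(p[2]);return np.array([p[0]+c*q[0]-s*q[1],p[1]+s*q[0]+c*q[1],q[2]])
def B(p,t,x,y,z=0):
    c,s=np.cos(t),np.sin(t);return F(p,(x*c-z*s,y,.12+x*s+z*c))
def run(tag,p=(.5355,.0160,-.060),ths=((0,(0,0,255)),(-.055,(255,0,0)))):
    for n,(x,y,w,h),k in(("scene",(205,160,130,100),6),("side",(225,155,115,120),5)):
        c=cam(n);im=cv2.resize(c["image"][y:y+h,x:x+w],None,fx=k,fy=k,interpolation=cv2.INTER_CUBIC)
        P=lambda q:tuple(int(v) for v in ((proj(c,q)-(x,y)+.5)*k))
        for a,b in (((-.045,-.2,.01),(.045,-.2,.01)),((.045,-.2,.01),(.045,.2,.01)),((-.045,-.2,.01),(-.045,.2,.01))):
            cv2.line(im,P(F(p,a)),P(F(p,b)),(0,255,255),1)
        for t,col in ths:
            for a,b in (((-.045,-.125),(.09,-.125)),((-.045,.125),(.09,.125)),((.09,-.125),(.09,.125)),((.042,-.121),(.042,.121)),((-.042,-.121),(-.042,.121))):
                cv2.line(im,P(B(p,t,*a)),P(B(p,t,*b)),col,1)
        cv2.imwrite(f"pics/{tag}_{n}.png",im)
if __name__=="__main__": run(sys.argv[1])
E
python3 ov.py ov1
```

```text
(no output)
```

View pics/ov1_side.png

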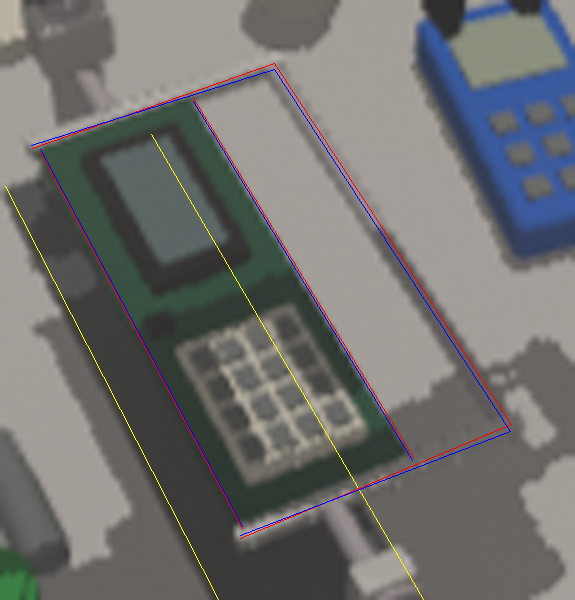

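View pics/ov1_scene.png

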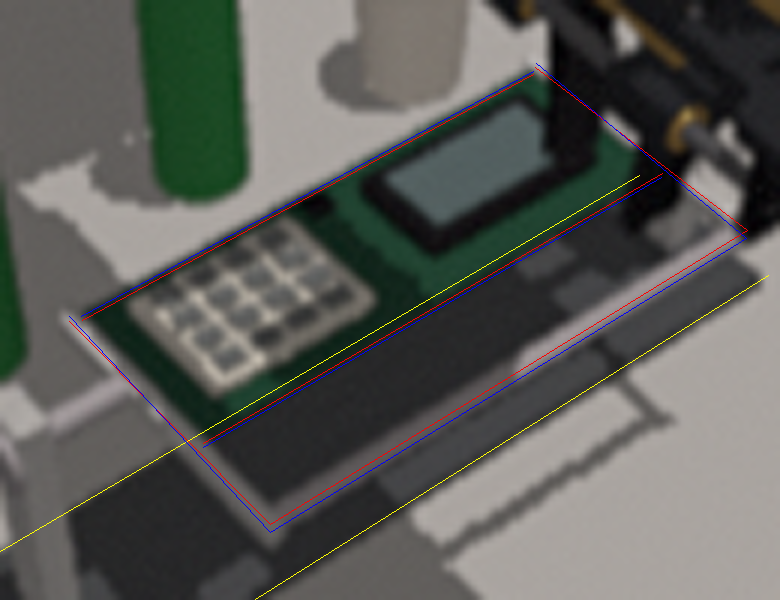

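Call:
send_rows(motion=[[[-20,0,0],0],[[-25,0,0],0],[[-25,0,0],0],[[-20,-10,0],0],[[-10,-10,0],0]], gripper=0.35)

```text
time_s: 23.38
position: [0.5636, 0.0295, 0.2599]
tcp_rot: [[0.992, -0.056, -0.115], [-0.058, -0.998, -0.013], [-0.114, 0.02, -0.993]]
force: [0.1, 0.5, 0.1]
opening: 0.612
```

Call:
send_rows(motion=[[[-20,0,5],0],[[-25,0,5],0],[[-20,0,5],0],[[-10,0,5],0],[[0,0,0],0]])

```text
time_s: 23.8
position: [0.4775, 0.0365, 0.2471]
tcp_rot: [[0.991, -0.054, -0.121], [-0.056, -0.998, -0.012], [-0.121, 0.018, -0.993]]
force: [0.2, 0.2, -0.8]
opening: 0.649
```

```bash
python3 - <<'E'
from h import *
import pickle
c=cam("wrist");pickle.dump(c,open("wA.pkl","wb"));cv2.imwrite("pics/wA.png",c["image"])
s=bot.read_state();print(s['position'],np.array(s['tcp_rot'])[:,2],s['time_s'])
E
```

```text
[0.47897996 0.03633403 0.24754415] [-0.11946298 -0.01179202 -0.99276863] 23.85
```

View pics/wA.png

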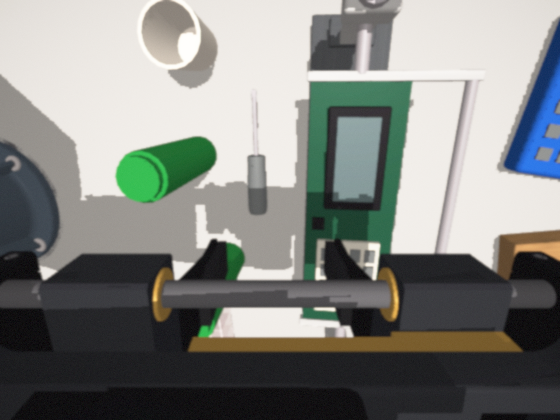

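Call:
send_rows(motion=[[[30,0,5],0],[[40,5,5],0],[[40,5,5],0],[[30,0,5],0],[[0,0,0],0]])

```text
time_s: 24.27
position: [0.6228, 0.0174, 0.2106]
tcp_rot: [[0.992, -0.054, -0.113], [-0.056, -0.998, -0.012], [-0.112, 0.019, -0.993]]
force: [0.1, -0.4, -0.1]
opening: 0.649
```

```bash
python3 - <<'E'
from h import *
import pickle
c=cam("wrist");pickle.dump(c,open("wB.pkl","wb"));cv2.imwrite("pics/wB.png",c["image"])
s=bot.read_state();print(s['position'],np.array(s['tcp_rot'])[:,2],s['time_s'],s['qvel'])
a=pickle.load(open("wA.pkl","rb"))
k=4
cv2.imwrite("pics/zA.png",cv2.resize(a["image"][40:140,295:495],None,fx=k,fy=k,interpolation=cv2.INTER_CUBIC))
E
```

```text
[0.62053349 0.01765602 0.21114515] [-0.11595623 -0.01242261 -0.99317664] 24.3167 [ 0.32327761 -3.44315284  5.17413573 -0.07697295  1.90330438 -0.11347917]
```

View pics/wB.png

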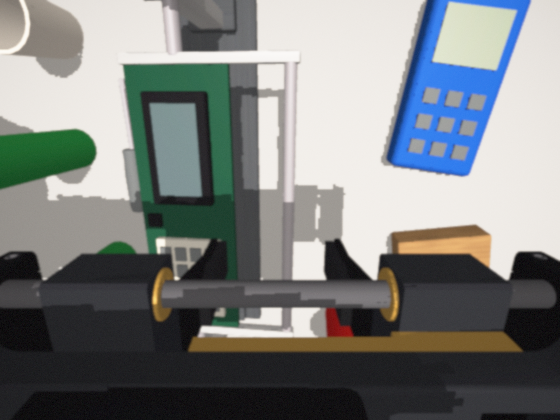

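View pics/zA.png

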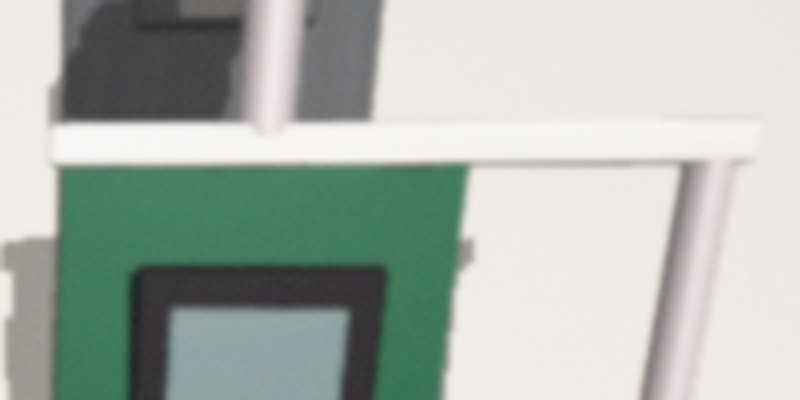

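```bash
python3 - <<'E'
from h import *
import pickle
for n,o in(("A",(300,60)),("B",(115,45))):
    c=pickle.load(open(f"w{n}.pkl","rb"))
    x,y=o
    cv2.imwrite(f"pics/z{n}2.png",cv2.resize(c["image"][y:y+150,x:x+195],None,fx=4,fy=4,interpolation=cv2.INTER_CUBIC))
E
```

```text
(no output)
```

View pics/zA2.png

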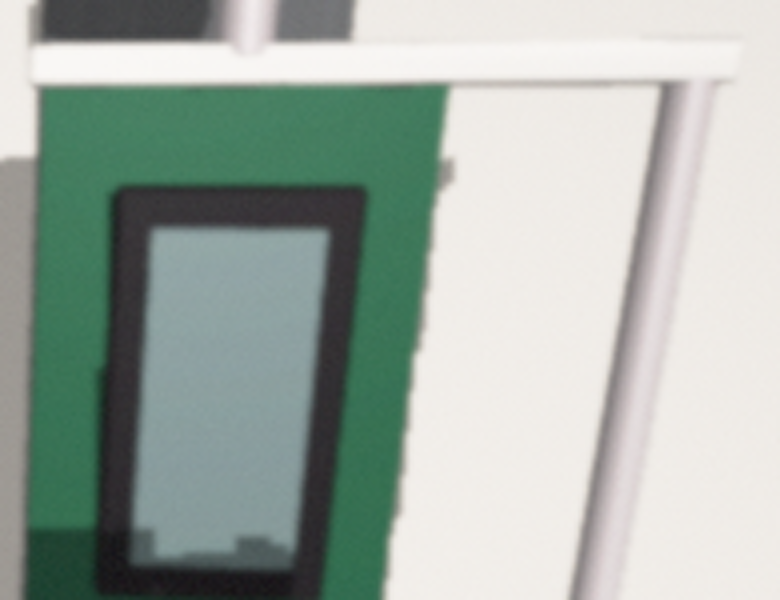

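View pics/zB2.png

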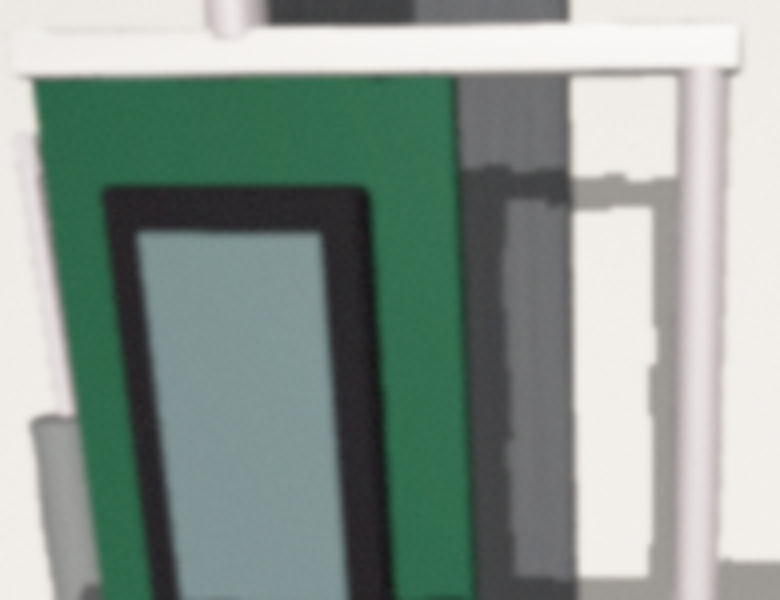

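```bash
python3 - <<'E'
from h import *
import pickle
A=pickle.load(open("wA.pkl","rb"));Bc=pickle.load(open("wB.pkl","rb"))
print(A['o'],Bc['o'])
pts=dict(bTL=((42,88),(36,78)),bTR=((448,86),(456,76)),wTL=((150,228),(137,233)),wTR=((330,228),(322,233)),dTL=((118,187),(104,187)),dTR=((366,187),(370,187)),railc=((688,81),(703,69)),barBL=((32,85),(15,75)))
f=np.array([np.cos(-.06),np.sin(-.06)])
for k,(a,b) in pts.items():
    a=np.array(a)/4+(300,60)-.375;b=np.array(b)/4+(115,45)-.375
    p,e=tri([(A,a),(Bc,b)]);print(k,p.round(4),np.round(e,2),'fx',round(float((p[:2]-[.5355,.016])@f)*1e3,1))
E
```

```text
[0.50235419 0.11770373 0.40601295] [0.64635028 0.09876624 0.36962822]
bTL [0.4993 0.1392 0.1204] [0.31 0.35] fx -43.5
bTR [0.5838 0.1341 0.1187] [0.08 0.09] fx 41.1
wTL [0.5215 0.109  0.133 ] [0.09 0.1 ] fx -19.6
wTR [0.5584 0.1069 0.1326] [0.19 0.21] fx 17.4
dTL [0.515  0.1177 0.1304] [0.07 0.07] fx -26.6
dTR [0.5667 0.1148 0.126 ] [0.02 0.03] fx 25.2
railc [0.6312 0.132  0.1179] [0.12 0.13] fx 88.6
barBL [0.4972 0.1396 0.124 ] [0.18 0.2 ] fx -45.6
```

Call:
send_rows(motion=[[[0,0,-4],-0.12],[[0,0,-4],-0.12],[[0,0,-4],-0.12],[[0,0,-4],-0.12],[[0,0,-4],-0.12]])

```text
time_s: 24.73
position: [0.6215, 0.0181, 0.2295]
tcp_rot: [[0.836, 0.534, -0.123], [0.537, -0.844, -0.011], [-0.11, -0.057, -0.992]]
force: [0.3, 1.2, -0.4]
opening: 0.648
```

Call:
send_rows(motion=[[[0,0,-4],-0.12],[[0,0,-4],-0.12],[[0,0,-4],-0.12],[[0,0,-4],-0.12],[[0,0,-4],-0.12]])

```text
time_s: 25.15
position: [0.6212, 0.0191, 0.2522]
tcp_rot: [[0.366, 0.922, -0.125], [0.929, -0.37, -0.011], [-0.056, -0.112, -0.992]]
force: [0.1, -0.0, 0.8]
opening: 0.65
```

Call:
send_rows(motion=[[[20,-15,0],0],[[30,-20,0],0],[[30,-20,0],0],[[30,-20,0],0],[[22,-15,0],0]])

```text
time_s: 25.57
position: [0.5861, 0.1729, 0.2579]
tcp_rot: [[0.372, 0.92, -0.121], [0.926, -0.376, -0.012], [-0.057, -0.108, -0.993]]
force: [0.9, 0.2, -0.0]
opening: 0.654
```

```bash
python3 - <<'E'
from h import *
c=cam("wrist");cv2.imwrite("pics/k1.png",c["image"])
s=bot.read_state();p=np.array(s['position']);R=np.array(s['tcp_rot']);print(p,R.round(3).tolist(),s['time_s'],s['joint_positions'])
print(proj(c,[.5455,.1905,.195]),place_of("wrist","lock_grip")[:2])
E
```

```text
[0.58447293 0.17775502 0.25809316] [[0.369, 0.921, -0.122], [0.928, -0.372, -0.009], [-0.054, -0.11, -0.992]] 25.6167 [  6.31125868  30.13709905  76.49867341   0.27143791  80.39459116
 -61.91288178]
[281.40573435 170.58381051] [{'xy': [283.9, 165.3], 'p': 0.88}, {'xy': [416.9, 61.1], 'p': 0.74}]
```

View pics/k1.png

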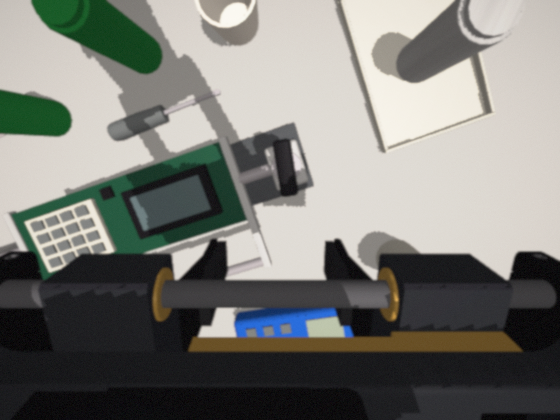

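```bash
python3 - <<'E'
from h import *
import pickle
c=cam("wrist");pickle.dump(c,open("k1.pkl","wb"))
cv2.imwrite("pics/k1z.png",cv2.resize(c["image"][120:220,235:335],None,fx=6,fy=6,interpolation=cv2.INTER_CUBIC))
s=bot.read_state();print(s['position'])
E
```

```text
[0.58628317 0.17247632 0.25783245]
```

View pics/k1z.png

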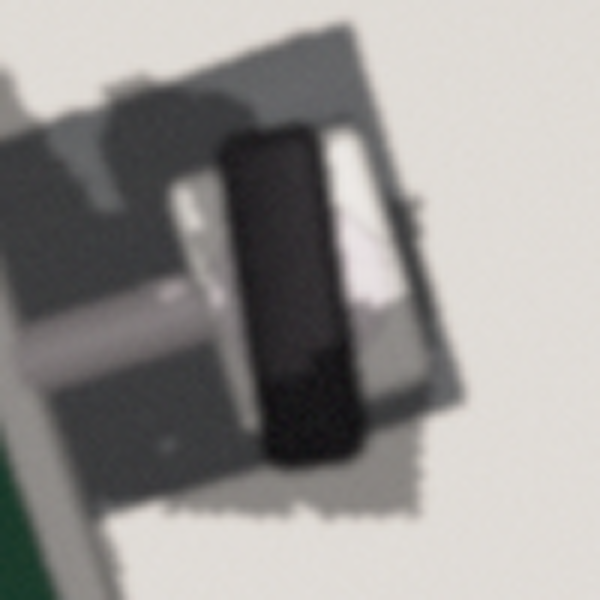

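```bash
python3 - <<'E'
from h import *
import pickle
c=pickle.load(open("k1.pkl","rb"))
a=atz(c,(279.7-.4,141.7-.4),.195);b=atz(c,(287-.4,195.8-.4),.195)
d=b-a;print(a,b,(a+b)/2,np.linalg.norm(d),np.degrees(np.arctan2(d[1],d[0])))
s=bot.read_state();R=np.array(s['tcp_rot']);p=np.array(s['position'])
print(p,R.round(3).tolist(),np.degrees(np.arctan2(R[1,0],R[0,0])))
E
```

```text
[0.5239195  0.19874818 0.195     ] [0.56386286 0.18907739 0.195     ] [0.54389118 0.19391279 0.195     ] 0.04109739298189187 -13.610132598849383
[0.58628317 0.17247632 0.25783245] [[0.369, 0.922, -0.121], [0.928, -0.373, -0.014], [-0.058, -0.107, -0.993]] 68.30573738278837
```

Call:
send_rows(motion=[[[1,-16,1.5],-0.05],[[1,-16,1.5],-0.05],[[0,-16,1.5],-0.04],[[0.6,1.7,15],0],[[0.6,1.7,15],0]])

```text
time_s: 26.13
position: [0.5428, 0.1857, 0.2317]
tcp_rot: [[0.233, 0.966, -0.111], [0.972, -0.236, -0.016], [-0.042, -0.104, -0.994]]
force: [1.1, -0.1, -0.6]
opening: 0.651
```

```bash
python3 - <<'E'
from h import *
S=cam("scene");V=cam("side");c=cam("wrist")
s=bot.read_state();R=np.array(s['tcp_rot']);p=np.array(s['position'])
print(p,R.round(3).tolist(),np.degrees(np.arctan2(R[1,0],R[0,0])),s['time_s'])
cv2.imwrite("pics/k2.png",np.hstack([cv2.resize(S["image"][80:220,260:380],(400,467)),cv2.resize(V["image"][70:210,180:300],(400,467))]))
cv2.imwrite("pics/k2w.png",c["image"][120:])
E
```

```text
[0.54218613 0.18559669 0.2306065 ] [[0.234, 0.965, -0.116], [0.971, -0.237, -0.016], [-0.043, -0.108, -0.993]] 76.47127428341666 26.2833
```

View pics/k2.png

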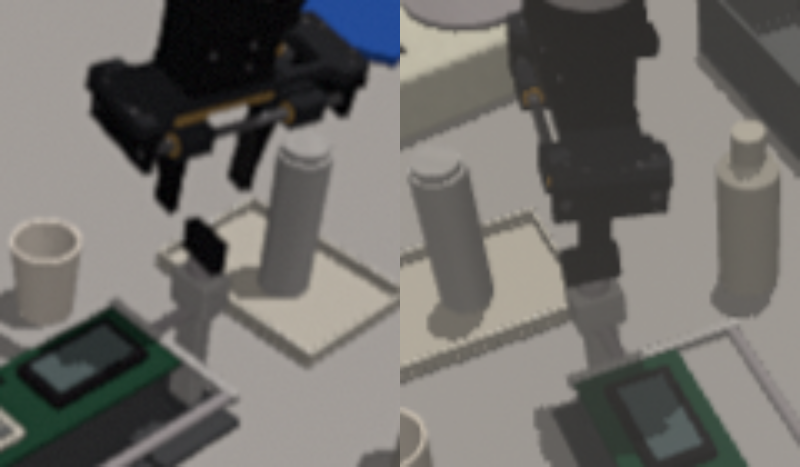

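View pics/k2w.png

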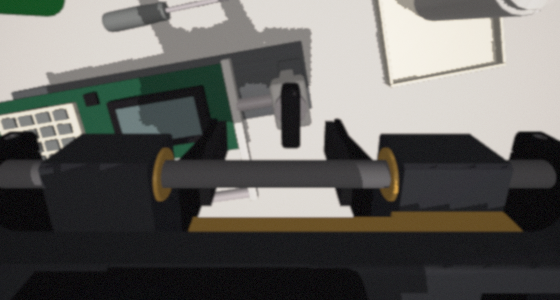

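```bash
python3 - <<'E'
from h import *
c=cam("wrist");s=bot.read_state();p=np.array(s['position']);R=np.array(s['tcp_rot'])
cv2.imwrite("pics/k3z.png",cv2.resize(c["image"][190:280,240:340],None,fx=6,fy=6,interpolation=cv2.INTER_CUBIC))
q=atz(c,(290.5,238),.195);print(p,q,(q-p)@R, proj(c,[.5445,.1925,.195]))
E
```

```text
[0.54305338 0.18583097 0.23131819] [0.54478973 0.19431521 0.195     ] [0.01018581 0.00353723 0.03574556] [287.86235362 238.16503318]
```

View pics/k3z.png

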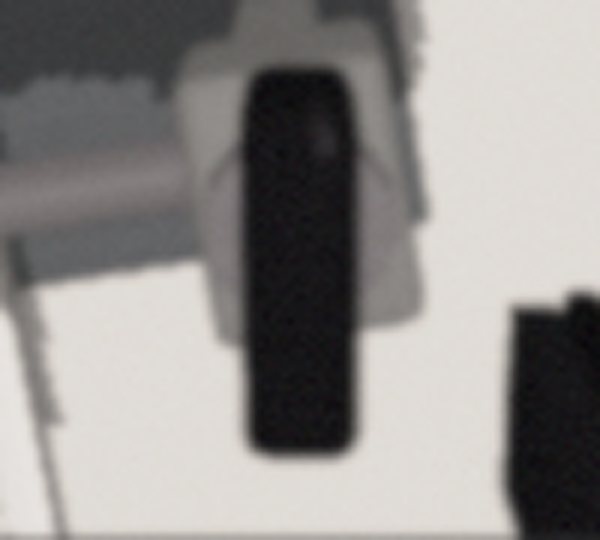

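Call:
send_rows(motion=[[[5,0,8],0],[[5,1,12],0],[[1,1,12],0],[[0,1,10],0],[[0,0,5],0]])

```text
time_s: 26.75
position: [0.5481, 0.1954, 0.1839]
tcp_rot: [[0.237, 0.966, -0.104], [0.971, -0.239, -0.014], [-0.039, -0.097, -0.995]]
force: [-0.7, 0.1, 0.4]
opening: 0.653
```

Call:
send_rows(motion=[[[-1,-1.5,6],0],[[-1,-1.5,6],0],[[0,-0.5,5],0],[[0,0,3],0],[[0,0,1],0]])

```text
time_s: 27.17
position: [0.5406, 0.1939, 0.1595]
tcp_rot: [[0.236, 0.966, -0.107], [0.971, -0.239, -0.015], [-0.04, -0.1, -0.994]]
force: [-0.3, -0.4, 1.0]
opening: 0.648
```

```bash
python3 - <<'E'
from h import *
S=cam("scene");V=cam("side");c=cam("wrist")
s=bot.read_state();R=np.array(s['tcp_rot']);p=np.array(s['position'])
print(p,R.round(3).tolist(),np.degrees(np.arctan2(R[1,0],R[0,0])),s['time_s'],s['joint_positions'])
cv2.imwrite("pics/k4.png",np.hstack([cv2.resize(S["image"][110:200,270:370],(450,405)),cv2.resize(V["image"][100:200,190:270],(330,405))]))
cv2.imwrite("pics/k4w.png",c["image"][180:])
E
```

```text
[0.54112558 0.19397177 0.16018817] [[0.236, 0.966, -0.106], [0.971, -0.239, -0.015], [-0.04, -0.099, -0.994]] 76.31209266603251 27.3167 [ 8.55182527e+00  3.32413610e+01  8.82856463e+01  7.21861807e-02
  6.45973041e+01 -6.76821123e+01]
```

View pics/k4.png

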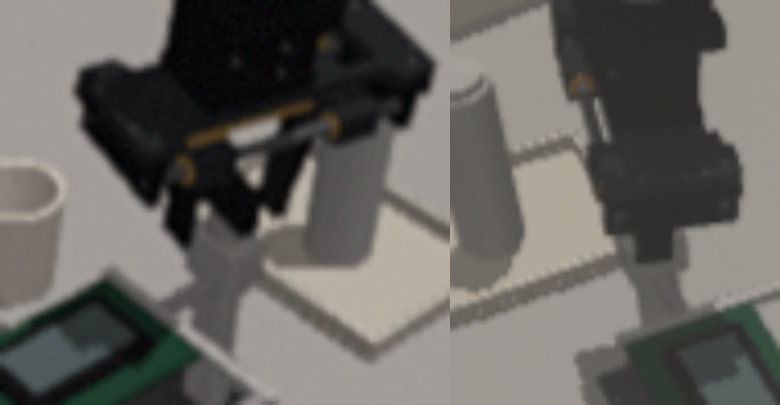

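View pics/k4w.png

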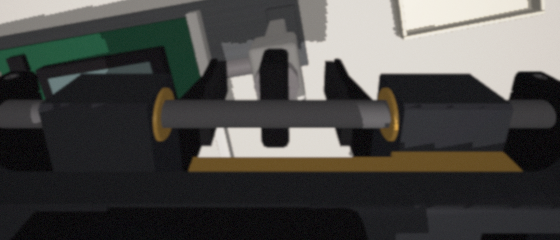

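Centred (bar at column 274, between fingers). Raise 2 mm and close.

Call:
send_rows(motion=[[[0,1,-2],0],[[0,0,0],0],[[0,0,0],0],[[0,0,0],0],[[0,0,0],0]], gripper=1)

```text
time_s: 27.73
position: [0.5441, 0.1939, 0.1642]
tcp_rot: [[0.237, 0.966, -0.101], [0.971, -0.239, -0.014], [-0.038, -0.095, -0.995]]
force: [-0.2, -0.4, 0.5]
opening: 0.358
```

Call:
send_rows(motion=[[[0,0,0],0],[[0,0,0],0],[[0,0,0],0],[[0,0,0],0],[[0,0,0],0]])

```text
time_s: 28.15
position: [0.5442, 0.1939, 0.1643]
tcp_rot: [[0.237, 0.966, -0.101], [0.971, -0.239, -0.014], [-0.038, -0.094, -0.995]]
force: [0.1, -0.0, 0.3]
opening: 0.268
```

Call:
send_rows(motion=[[[0,0,0],0],[[0,0,0],0],[[0,0,0],0],[[0,0,0],0],[[0,0,0],0]])

```text
time_s: 28.57
position: [0.5442, 0.1939, 0.1643]
tcp_rot: [[0.237, 0.966, -0.101], [0.971, -0.239, -0.014], [-0.038, -0.094, -0.995]]
force: [-0.0, 0.5, -0.1]
opening: 0.261
```

```bash
python3 - <<'E'
from h import *
S=cam("scene");V=cam("side");c=cam("wrist")
s=bot.read_state();print(s['opening'],s['time_s'],s['moment'])
cv2.imwrite("pics/k5.png",np.hstack([cv2.resize(S["image"][110:200,270:370],(450,405),interpolation=cv2.INTER_CUBIC),cv2.resize(V["image"][100:200,190:270],(330,405))]))
cv2.imwrite("pics/k5w.png",cv2.resize(c["image"][200:360,190:370],None,fx=4,fy=3.7))
E
```

```text
0.26723110226945335 28.7167 [ 0.09422929 -0.1285364  -0.0379064 ]
```

View pics/k5.png

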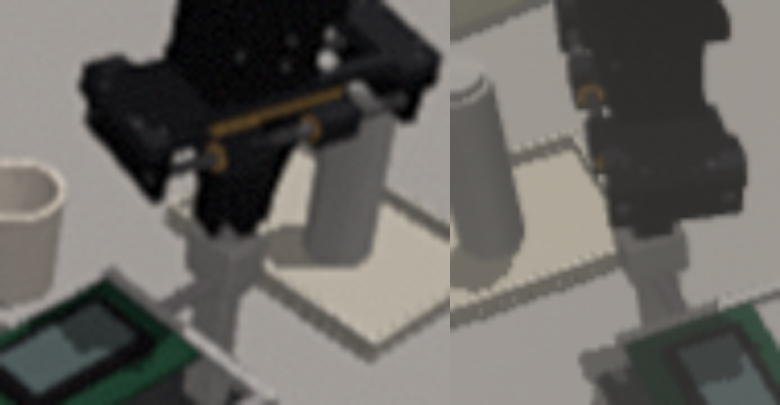

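View pics/k5w.png

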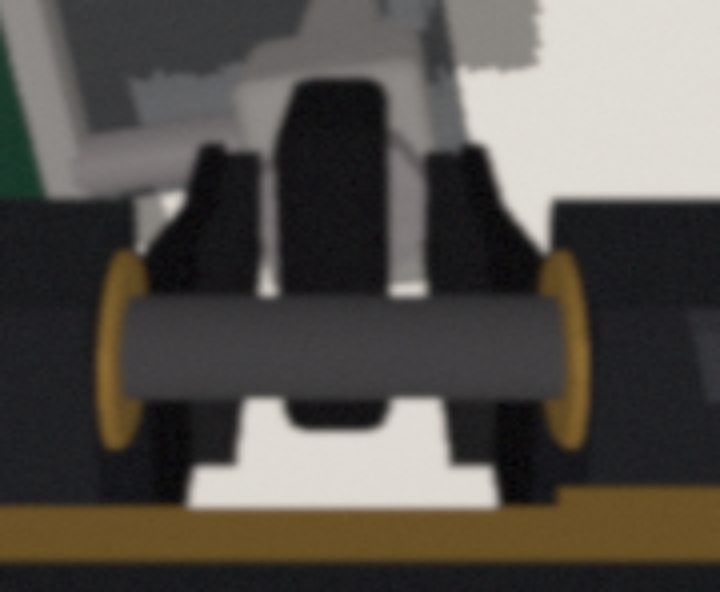

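Call:
send_rows(motion=[[[0,0,0],0],[[0,0,0],0],[[0,0,-3],0],[[0,0,-3],0],[[0,0,-3],0]], gripper=0.6)

```text
time_s: 29.13
position: [0.5445, 0.1939, 0.1732]
tcp_rot: [[0.237, 0.966, -0.103], [0.971, -0.239, -0.015], [-0.039, -0.096, -0.995]]
force: [0.1, -0.9, 0.4]
opening: 0.398
```

Call:
send_rows(motion=[[[0,0,0],0],[[0,0,0],0],[[0,0,0],0],[[0,0,0],0],[[0,0,0],0]], gripper=1)

```text
time_s: 29.55
position: [0.5452, 0.1935, 0.1747]
tcp_rot: [[0.236, 0.966, -0.101], [0.971, -0.239, -0.015], [-0.039, -0.094, -0.995]]
force: [0.4, -2.9, -0.1]
opening: 0.162
```

Call:
send_rows(motion=[[[0,0,0],0],[[0,0,0],0],[[0,0,0],0],[[0,0,0],0],[[0,0,0],0]])

```text
time_s: 29.97
position: [0.5452, 0.1935, 0.1747]
tcp_rot: [[0.237, 0.966, -0.101], [0.971, -0.24, -0.014], [-0.038, -0.094, -0.995]]
force: [-0.7, -1.5, 1.1]
opening: 0.158
```

Call:
send_rows(motion=[[[0,0,0],0.08],[[0,0,0],0.1],[[0,0,0],0.1],[[0,0,0],0.1],[[0,0,0],0.1]])

```text
time_s: 30.38
position: [0.5449, 0.1927, 0.1747]
tcp_rot: [[0.671, 0.735, -0.101], [0.737, -0.675, -0.015], [-0.08, -0.064, -0.995]]
force: [-1.1, -3.4, -1.6]
opening: 0.167
```

Call:
send_rows(motion=[[[0,0,0],0.1],[[0,0,0],0.1],[[0,0,0],0.1],[[0,0,0],0.1],[[0,0,0],0.1]])

```text
time_s: 30.8
position: [0.5439, 0.1919, 0.1747]
tcp_rot: [[0.949, 0.299, -0.103], [0.299, -0.954, -0.016], [-0.103, -0.016, -0.995]]
force: [-2.2, -1.0, 1.0]
opening: 0.166
```

Call:
send_rows(motion=[[[0,0,0],0.08],[[0,0,0],0.08],[[0,0,0],0.06],[[0,0,0],0.05],[[0,0,0],0.04]])

```text
time_s: 31.22
position: [0.5432, 0.1918, 0.1748]
tcp_rot: [[0.995, -0.021, -0.102], [-0.023, -1.0, -0.017], [-0.102, 0.019, -0.995]]
force: [-0.6, -1.0, 0.1]
opening: 0.17
```

```bash
python3 - <<'E'
from h import *
s=bot.read_state();print(s['opening'],s['time_s'],s['moment'],s['force'],s['tau'])
E
```

```text
0.17012132478177047 31.2167 [ 0.26956783 -0.29777809  0.44580045] [-0.64868022 -0.97897746  0.11920684] [ -0.14798856 -42.48251438 -15.52897096   0.12304311   0.48074322
   0.1441949 ]
```

Call:
send_rows(motion=[[[0,0,0],0.04],[[0,0,0],0.04],[[0,0,0],0.03],[[0,0,0],0],[[0,0,0],0]])

```text
time_s: 31.63
position: [0.5432, 0.1914, 0.175]
tcp_rot: [[0.988, -0.121, -0.101], [-0.123, -0.992, -0.021], [-0.097, 0.033, -0.995]]
force: [-1.1, -0.6, 0.6]
opening: 0.177
```

```bash
python3 - <<'E'
from h import *
s=bot.read_state();print(s['opening'],s['time_s'],s['moment'],s['force'])
E
```

```text
0.17725197577840118 31.6333 [ 0.22008397 -0.24682648  0.86661407] [-1.08967145 -0.58196377  0.56310581]
```

Call:
send_rows(motion=[[[0,0,0],0],[[0,0,0],0],[[0,0,0],0],[[0,0,0],0],[[0,0,-2],0]], gripper=0.4)

```text
time_s: 32.05
position: [0.5429, 0.1921, 0.1763]
tcp_rot: [[0.987, -0.125, -0.103], [-0.127, -0.992, -0.019], [-0.1, 0.032, -0.995]]
force: [-0.2, 0.0, -0.5]
opening: 0.472
```

Call:
send_rows(motion=[[[0,0,-8],0],[[0,0,-15],0],[[0,0,-25],0],[[0,0,-25],0],[[0,0,-15],0]])

```text
time_s: 32.47
position: [0.5495, 0.1936, 0.2647]
tcp_rot: [[0.985, -0.126, -0.114], [-0.129, -0.991, -0.02], [-0.11, 0.034, -0.993]]
force: [1.1, -0.3, 0.1]
opening: 0.597
```

Call:
send_rows(motion=[[[0,20,0],0],[[0,25,0],0],[[0,20,0],0],[[0,10,0],0],[[0,0,0],0]])

```text
time_s: 32.88
position: [0.5447, 0.1189, 0.2767]
tcp_rot: [[0.987, -0.125, -0.096], [-0.127, -0.992, -0.017], [-0.093, 0.029, -0.995]]
force: [0.1, -0.4, 0.4]
opening: 0.603
```

```bash
python3 - <<'E'
from h import *
import pickle
s=bot.read_state();p=np.array(s['position']);print(p,s['time_s'],s['force'],s['opening'])
C={n:cam(n) for n in("scene","side","wrist")}
pickle.dump(C,open("e1.pkl","wb"))
for n in C:cv2.imwrite(f"pics/e1_{n}.png",C[n]["image"])
print(proj(C["wrist"],[.5448,.194,.195]))
E
```

```text
[0.54465705 0.11893681 0.27668118] 32.8833 [ 0.06660501 -0.40088931  0.41593231] 0.6026730073023319
[271.93535209 119.54021552]
```

View pics/e1_scene.png

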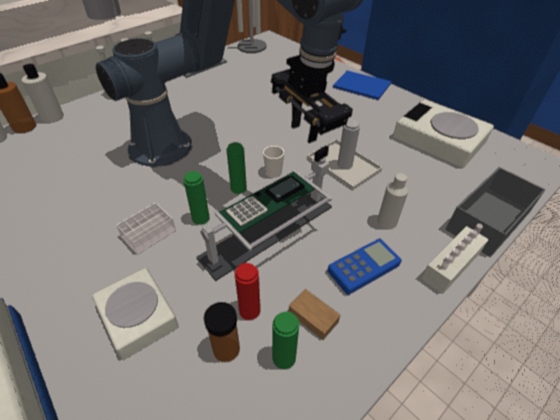

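View pics/e1_side.png

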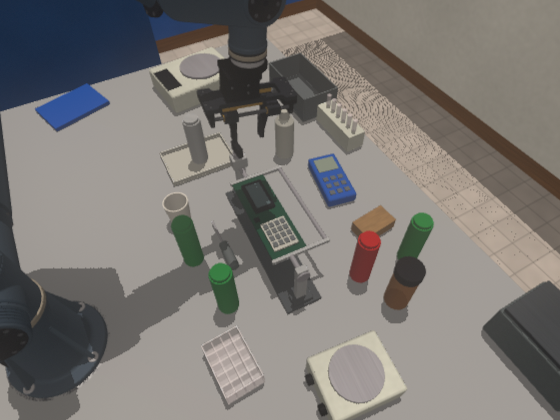

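View pics/e1_wrist.png

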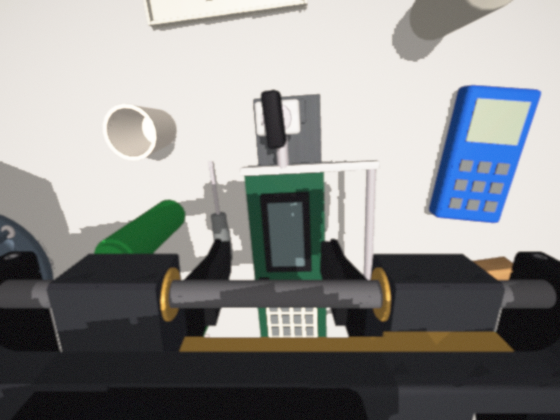

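```bash
python3 - <<'E'
from h import *
import pickle
C=pickle.load(open("e1.pkl","rb"));c=C["wrist"]
cv2.imwrite("pics/e1z.png",cv2.resize(c["image"][80:190,235:385],None,fx=5,fy=5,interpolation=cv2.INTER_CUBIC))
E
```

```text
(no output)
```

View pics/e1z.png

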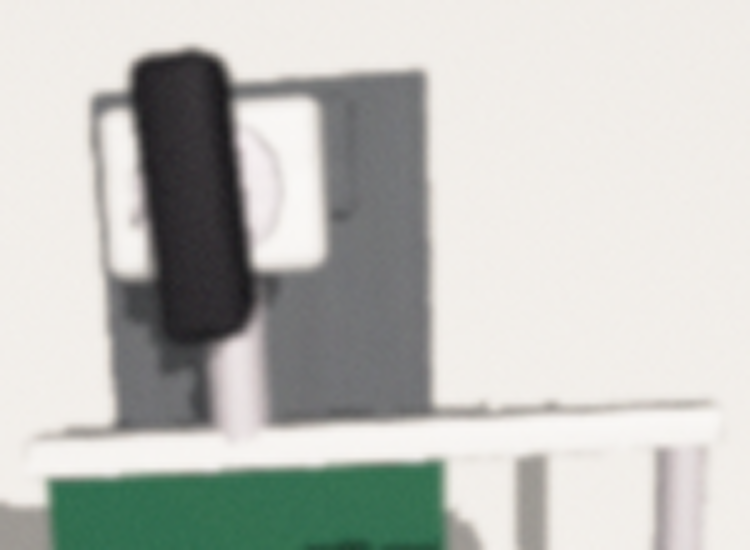

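```bash
python3 - <<'E'
from h import *
import pickle
C=pickle.load(open("e1.pkl","rb"));c=C["wrist"]
for l,r in(((181,60),(210,335)),((135,75),(168,325)),((226,75),(251,320))):
    a=atz(c,np.array(l)/5+(235,80)-.4,.195);b=atz(c,np.array(r)/5+(235,80)-.4,.195);d=b-a
    print(a.round(4),b.round(4),np.degrees(np.arctan2(d[1],d[0]))+3.4)
E
```

```text
[0.5465 0.2139 0.195 ] [0.5458 0.1733 0.195 ] -87.65130215172496
[0.5394 0.2127 0.195 ] [0.5394 0.1756 0.195 ] -86.58726488993386
[0.5529 0.211  0.195 ] [0.5524 0.1749 0.195 ] -87.36277083554042
```

```bash
python3 - <<'E'
from h import *
import pickle
A=pickle.load(open("wA.pkl","rb"));Bc=pickle.load(open("wB.pkl","rb"));E=pickle.load(open("e1.pkl","rb"))
pts=dict(bTL=((42,88),(36,78),(50,482)),bTR=((448,86),(456,76),(442,461)),railc=((688,81),(703,69),(685,446)),barBL=((32,85),(15,75),(28,474)))
f=np.array([np.cos(-.06),np.sin(-.06)])
for k,(a,b,e) in pts.items():
    a=np.array(a)/4+(300,60)-.375;b=np.array(b)/4+(115,45)-.375;e=np.array(e)/5+(235,80)-.4
    p,r=tri([(A,a),(Bc,b),(E["wrist"],e)]);print(k,p.round(4),np.round(r,2))
for n,(x,y,w,h) in(("scene",(205,165,130,85)),("side",(225,160,110,120))):
    cv2.imwrite(f"pics/e1b_{n}.png",cv2.resize(E[n]["image"][y:y+h,x:x+w],None,fx=5 if n=="side" else 6,fy=5 if n=="side" else 6,interpolation=cv2.INTER_CUBIC))
E
```

```text
bTL [0.5    0.1386 0.1221] [0.85 0.84 0.82]
bTR [0.5834 0.1337 0.1198] [0.33 0.93 0.85]
railc [0.6312 0.1316 0.1195] [1.01 0.45 0.84]
barBL [0.4967 0.1399 0.1231] [0.74 0.03 0.61]
```

View pics/e1b_scene.png

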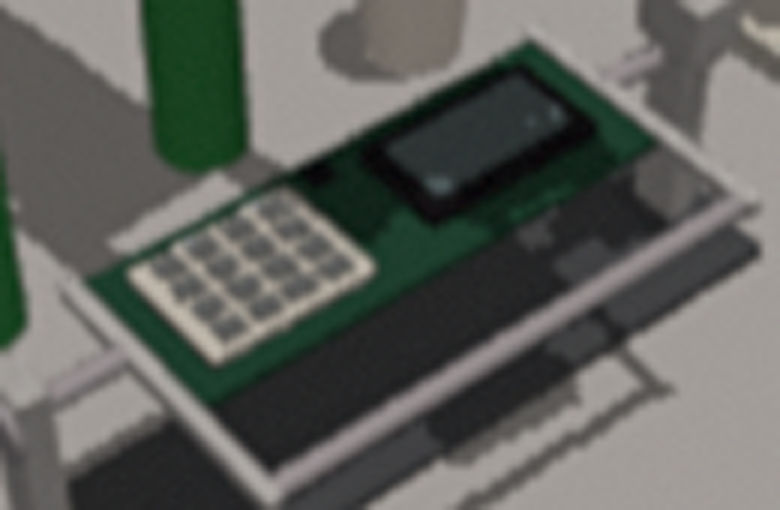

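View pics/e1b_side.png

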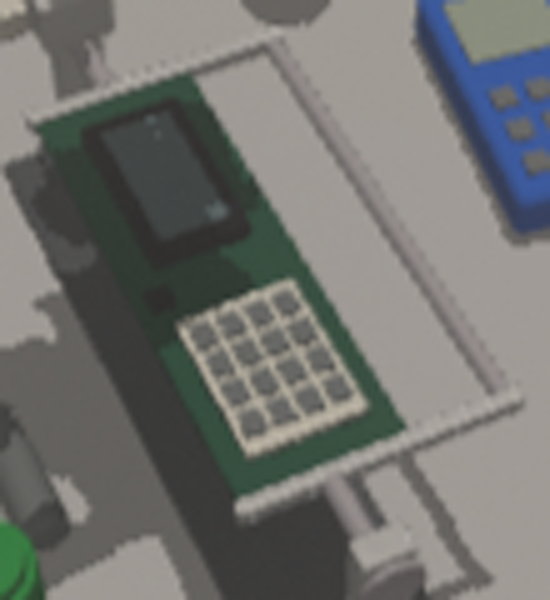

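```bash
python3 - <<'E'
from h import *
import pickle
from scipy.optimize import least_squares
from ov import B
E=pickle.load(open("e1.pkl","rb"))
o=[("scene",(216.3,213.3),-.045,-.125),("scene",(250.3,247),.09,-.125),("scene",(330.8,199.2),.09,.125),("scene",(293.3,171.3),-.045,.125),
("side",(273,261.8),-.045,-.125),("side",(328,240.5),.09,-.125),("side",(280.6,168.6),.09,.125),("side",(232.6,184.2),-.045,.125)]
for yaw in(-.055,-.06,-.065):
  for use in(("scene",),("side",),("scene","side")):
    def res(q):
        return np.concatenate([proj(E[n],B((.5355,.016,yaw+q[5]),q[0],x,y))-np.array(xy)-(q[1:3] if n=="scene" else q[3:5]) for n,xy,x,y in o if n in use]+[[q[5]*300]])
    s=least_squares(res,np.zeros(6));print(yaw,use,np.degrees(s.x[0]).round(2),s.x[1:].round(3),np.abs(s.fun).max().round(2))
E
```

```text
-0.055 ('scene',) -0.44 [-0.502 -0.497 -0.031  0.    -0.   ] 1.21
-0.055 ('side',) -2.66 [-5.983e+00 -1.000e-01 -1.224e+00 -2.610e-01 -1.000e-03] 1.01
-0.055 ('scene', 'side') -1.42 [-0.525 -0.39  -1.189 -0.385 -0.002] 1.25
-0.06 ('scene',) -0.29 [-0.529 -0.505  0.031  0.    -0.   ] 1.13
-0.06 ('side',) -2.37 [13.29   3.279 -1.207 -0.252 -0.   ] 0.72
-0.06 ('scene', 'side') -1.21 [-5.480e-01 -4.040e-01 -1.175e+00 -3.710e-01 -1.000e-03] 1.17
-0.065 ('scene',) -0.15 [-0.556 -0.512  0.008  0.     0.   ] 1.24
-0.065 ('side',) -2.08 [ 5.69  -1.16  -1.189 -0.244  0.   ] 0.43
-0.065 ('scene', 'side') -1.01 [-0.571 -0.418 -1.161 -0.356  0.   ] 1.27
```

```bash
python3 - <<'E'
from rig import bot
print(bot.read_state()['force'],bot.hand_in())
E
```

```text
the job is handed in; nothing more can be done
[1.26255557 0.03962881 0.36881414] None
```

The job is done and handed in. The container in the way was the bare aluminium canister; I told it from the green and red look-alikes by its colour and position.

- **Canister:** it stands upright on the white spill tray, a little off the tray's centre. My first grip on it was about 10 mm off-centre, so I reopened and gripped it again before lifting.
- **Board:** I swung it over by its rail and released it with the display and keys upward.
- **Lock knob:** after that I turned it clockwise until it hit its stop. The fingers first closed on the knob's wider base, so I regripped higher, on the bar.

**Last checks:**
- **Lock:** the final wrist picture puts it at about 1.52 rad against the stop of 1.5. The turning moment also rose sharply and the fingers slipped slightly, as expected at the stop.
- **Board level:** the readings disagree slightly.
  - Arm position while holding the rail: about 0°.
  - Stereo views from the wrist camera: about -0.5°.
  - Scene camera: about -0.3°; side camera: about -2.4°.
  - An earlier fit of both those cameras, before locking, gave -3°, and their last combined fit gave about -1°.
  - I take it as level to within 1 to 2°, and did not re-adjust because the knob was already locked.
- **Everything else:** in the last pictures every container is standing and nothing else looks moved. The gripper is open and clear of everything. The last move ended at 32.9 s, against the 67 s limit.

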